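# Tighten the clamping nut of a drip-irrigation disc filter

## Task

The disc filter on the bench has just been washed and reassembled, but the hexagon nut at the bottom of its hollow disc pack is still loose. Take the long T-handled box spanner out of the wooden block, lower it down the bore onto the nut until it is fully seated over the flats, and turn it clockwise until the nut is fully home; then lift the spanner out and stand it back upright in its empty pocket of the block. Leave the small spanner, the filter cover, its clamp band and the brown bottle where they are.

Things in the scene. Friction and masses are not known exactly. Their poses are not given: they have to be found in the camera images.
- filter: Disc filter with its cover off, bolted to the bench: black plastic base with a disc pack of reddish-brown grooved rings, 107 mm in diameter, on it. Origin on the bench surface below the bore's centre, z up; two pipe ports along its +y and -y, 44 mm in diameter, reach 122 mm from the centre at a height of 32 mm. Base flange 160 mm in diameter, its top 56 mm above the bench; base plate 170 x 130 mm.
- bore_mouth (a point): Centre of the round mouth of the bore on top of the disc pack, 161 mm above the bench. The bore is vertical, 57 mm in diameter; its mouth is flared to 72 mm over the uppermost 10 mm. From the mouth it is 85 mm down to the top of the nut and 103 mm down to the washer on which the nut sits.
- nut_seat (a point): On the bore's axis at the top face of the steel washer on which the nut sits, 58 mm above the bench: where the foot of the long spanner stands when it is fully seated over the nut.
- nut_top (a point): On the bore's axis, centre of the nut's top face, 76 mm above the bench. Steel hexagon nut, 36 mm across flats, 18 mm high, its top 3 mm tapered to 33 mm across flats; a 20 mm stud stands 8 mm above it. Its flats lie at any angle, not reported: set down at a wrong angle the spanner stops on the tapered top, 15 to 18 mm too high, and drops over the nut when turned to within about 5 degrees.
- nut (a joint): How far the nut still has to be turned clockwise (seen from above), in rad: 0 when it is fully home against its stop, 2.4 to 4.8 at the start. It shrinks as the nut is tightened. Turning takes a steady torque of about 0.3 N m up to the stop; the nut stays at the same height. The value tells nothing of the angle of the flats.
- key: The long box spanner, the larger of two in the block: plain steel, 167 mm high, about 0.42 kg. Origin at the centre of its open lower end (the foot), z up along the shank. Hexagon tube 70 mm long, 37.6 mm across flats inside (its inner flats face its own +x and every 60 degrees), 53 mm across corners outside, hollow for 50 mm from the foot; above it a round shank 14 mm in diameter.
- key_foot (a point): Centre of the long spanner's open lower end (the same point as its origin).
- key_bar (a point): Centre of the long spanner's flat T-bar, on the shank's axis 160 mm above the foot. The bar lies along the spanner's own x: 100 mm long, 16 mm wide, 14 mm high; grip it across its middle.
- spare: The small box spanner, a look-alike that is too small for the nut and stays where it is: 132 mm high, tube 35 mm across flats outside and 60 mm long, its T-bar (100 x 16 x 14 mm, along its x) centred 125 mm above its foot. Origin at the centre of the foot, z up.
- block: Wooden spanner block, 95 x 215 x 55 mm, fixed to the bench; origin at the centre of its underside, its length along its own y. Two round pockets 62 mm in diameter and 43 mm deep lie 50 mm either side of the centre along y, open at the top; each spanner stands in one of them.
- pocket0 (a point): Centre of the floor of the pocket on the block's -y side, 12 mm above the bench.
- pocket1 (a point): Centre of the floor of the pocket on the block's +y side, 12 mm above the bench.
- cover: The filter's cover, a black plastic dome 156 mm in diameter at the foot and 182 mm high, standing on the bench; origin at the centre of its underside. Stays where it is.
- band: The cover's steel clamp band, a flat ring 172 mm in diameter and 20 mm high with a latch reaching 114 mm from the centre along its x, lying on the bench; origin at the centre of its underside. Stays where it is.
- bottle: Brown squeeze bottle, 66 mm in diameter, 195 mm high, standing on the bench; origin at the centre of its underside. Stays where it is.
Mind the look-alikes: they are no part of the job. What is shaped like the key but turquoise is not meant.

How it is judged:
By the outcome, as a careful person would: the job done as asked, in the order asked, and still so for the second after the job is handed in, with the robot touching nothing.
It also fails if it takes over 72 s, if anything falls off the work surface, if the arm or the gripper's body presses on something with over 40 N, if the wrist force passes 120 N, or if a joint passes its speed limit or range.

## Robot

A 6-joint arm with a two-finger parallel gripper is mounted at the origin on the work surface. World frame = base frame: x ahead of the robot, y to its left, z up, the work surface at z = 0. Lengths are in m, angles in degrees, forces in N, time in s.
With the tool pointing down it reaches from about 0.3 to 0.875 m from the base axis. Payload 6.4 kg.
Tool frame: the origin (TCP) lies midway between the tips of the shut fingers; the grasp point (between the pads) lies 19 mm behind it (arm.tcp_to_grasp is the z of the grasp point in the tool frame, in m); z points along the fingers, x is the direction in which the jaws open and shut, and the axes are right-handed (so a half turn about z gives the same grasp; the last joint's range is limited). The gripper opens to 85 mm and grips with 20 to 120 N. Pads are 22 mm wide; open, the fingers measure 114 mm over their backs; the gripper's body (76 mm by 85 mm) begins 54 mm behind the grasp point. The pads swing forward as they close: fully open they stand 13 mm farther back than shut.
Start: joints at [58.31, 10.359, 92.074, -0, 77.567, -11.82], TCP at [0.195, 0.541, 0.231] pointing down, gripper open.
Joint ranges: [-171.53, 171.53], [-51.25, 118.39], [17.06, 147.69], [-65.23, 245.23], [0, 150.52], [-178.68, 178.68]. Speed limits (degrees/s): [147.25, 147.25, 172.46, 180, 180, 180].

## Interface

Orientations are given as [roll, pitch, yaw] about the fixed x, y, z axes, in that order (R = Rz(yaw) Ry(pitch) Rx(roll)).
In Python, from bench import status, viewer, arm gives the robot as it stands.
- The arm moves only by the tool send_rows, never from a script. Its argument "series" is a list of rows, each an object of numbers: "x", "y", "z": the shift along the world's x, y, z in cm; "turn": the turn about the world's z in degrees; "fingers": the finger opening in cm, from 0 to 8.54. A call has 1 to 8 rows; each row shifts and turns the pose as measured when the row begins; what a row does not reach is not made up. A row lasts 1/12 s, in which the tool goes at most 41.7 mm and 7.16 degrees, less where a joint would pass 70% of its speed; a pose out of reach is approached as far as the arm can. A call with a gripper value outside its range is refused whole. The fingers move at their own pace and stop on an object; the grip force is fixed at half the most. Time passes only in rows, so rows that do not move let the fingers close. It gives the time, the measured TCP pose, the force and the opening at its end, in the units of the state.
- status.observe(): the state, without advancing time (a new reading comes with each control period).
- viewer.get_image(name): name is "scene" or "top" or "wrist"; returns a dict with "color" (420x560x3 uint8, red, green, blue), "camera_matrix" (3x3 intrinsics, pixels), "origin" and "orientation" of the camera in the world. Camera axes: x right, y down, z forward; pixel columns grow to the right and rows downward; lengths in m; the calibration is good to about 2 mm. The wrist camera is an equidistant fisheye: a pixel r from the principal point sees the ray r / f radians off the axis. A picture is of the moment at which its call begins. There is no depth.
- arm.close_job(): hands the job in, once; it reports no verdict.
The state is a dict: "time": time; "joints": joint angles; "joint_velocities": joint speeds; "joint_efforts": joint torques, N m; "position": TCP position; "orientation": TCP orientation; "ft_force": force on the tool from outside, world axes, zero at the start; "ft_torque": the same for the moment, N m; "finger_gap": finger opening in m.
Only numpy, scipy, OpenCV 4.12 (cv2) and the standard library are available. Lean on these libraries where they do the work, as an engineer would, in place of code of your own. Each camera call takes 0.05 s, during which the arm holds its last target.

## Working session

There is one attempt and no reset: what is moved stays moved. The work goes in short steps, Python scripts to look and compute and a tool call to move; the robot and the scene stay as the last step left them, time stands still between calls to the robot, and variables do not carry over. Pictures are saved under pics/ and viewed, and the job is handed in when it is done.

Besides the shell and the picture viewer there is one more tool, called after "Call:" as name(argument=value, ...), one argument or row to a line, values as JSON. send_rows: Moves the arm, as the interface text tells. Its arguments: {"type":"object","properties":{"series":{"type":"array"}},"required":["series"]}

```bash
mkdir -p pics; ls; cat > h.py <<'E'
import numpy as np, cv2
from bench import status, viewer, arm
def save(n,f):
    d=viewer.get_image(n); cv2.imwrite('pics/'+f,d['color'][:,:,::-1]); 
    np.savez('pics/'+f[:-4]+'.npz',**{k:np.array(v) for k,v in d.items()}); return d
E
python3 - <<'E'
from h import *
for n in ['scene','top','wrist']:
    d=save(n,n+'0.png'); print(n,d['camera_matrix'],d['origin'],d['orientation'])
print(status.observe())
E
```

```text
pics
scene [[437.01505659   0.         278.66890242]
 [  0.         437.01505659 199.69374269]
 [  0.           0.           1.        ]] [1.36464396 0.30574041 0.98591241] [-134.49922179    0.745181    108.75960264]
top [[536.09632657   0.         271.58040834]
 [  0.         536.09632657 209.0724907 ]
 [  0.           0.           1.        ]] [0.35823747 0.02287308 1.59696584] [-172.99485948   -0.98378268  -89.65471797]
wrist [[325.1922621    0.         276.43215532]
 [  0.         325.1922621  206.6487086 ]
 [  0.           0.           1.        ]] [0.12903661 0.56495484 0.37268164] [1.64021339e+02 5.60531275e-02 7.01002356e+01]
{'time': 0.15, 'joints': array([ 5.83094486e+01,  1.03933041e+01,  9.21221796e+01, -2.51096067e-03,
        7.75662369e+01, -1.18206943e+01]), 'joint_velocities': array([ 0.08839598, -0.07616588, -0.21092514,  0.00912685, -0.07678663,
        0.00202151]), 'joint_efforts': array([ 1.57098333e-03, -4.45262718e+01, -3.51691711e+01, -1.22724159e-04,
        5.71128257e-03, -2.23535920e-05]), 'position': array([0.19519295, 0.54037438, 0.23054836]), 'orientation': array([-1.79985659e+02,  8.04897911e-02,  7.01306953e+01]), 'ft_force': array([ 0.60636418, -0.26197968,  0.0202283 ]), 'ft_torque': array([ 0.03443231,  0.01061771, -0.04337614]), 'finger_gap': 0.08549208111145508}
```

View pics/scene0.png

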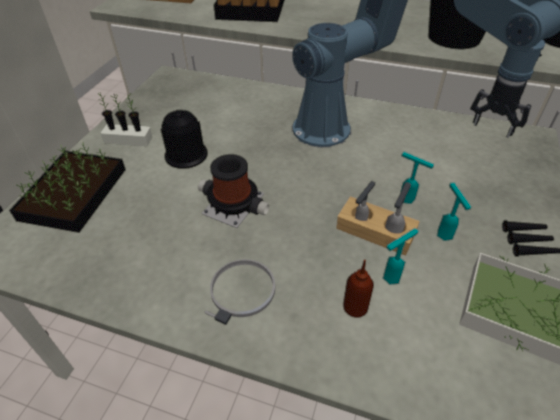

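View pics/top0.png

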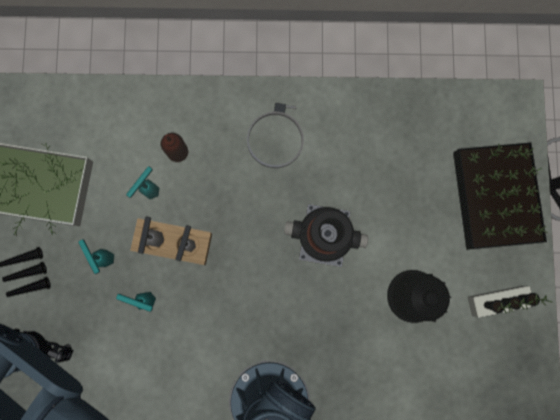

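View pics/wrist0.png

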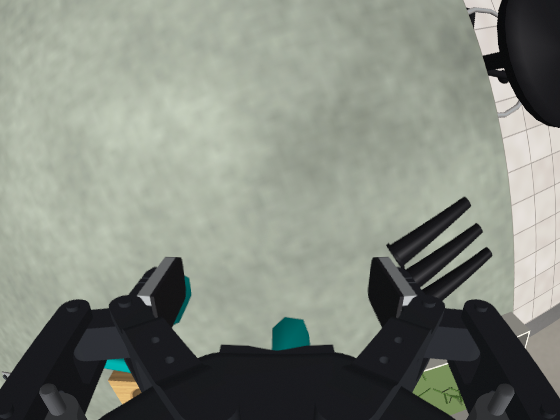

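```bash
cat >> h.py <<'E'
from scipy.spatial.transform import Rotation as Ro
def ld(f): return dict(np.load('pics/'+f+'.npz'))
def rot(o): return Ro.from_euler('xyz',o,degrees=True).as_matrix()
def ray(d,u,v,fish=False):
    K=d['camera_matrix']; p=np.array([(u-K[0,2])/K[0,0],(v-K[1,2])/K[1,1],1.])
    if fish:
        r=np.hypot(p[0],p[1]); p=np.array([p[0]/r*np.sin(r),p[1]/r*np.sin(r),np.cos(r)]) if r>0 else p
    return rot(d['orientation'])@p
def onz(d,u,v,z,fish=False):
    r=ray(d,u,v,fish); return d['origin']+r*(z-d['origin'][2])/r[2]
def proj(d,P,fish=False):
    q=rot(d['orientation']).T@(np.array(P,float)-d['origin']); K=d['camera_matrix']
    if fish:
        t=np.hypot(q[0],q[1]); a=np.arctan2(t,q[2]); s=a/t if t>0 else 0; return K[0,2]+K[0,0]*q[0]*s,K[1,2]+K[1,1]*q[1]*s
    return K[0,2]+K[0,0]*q[0]/q[2],K[1,2]+K[1,1]*q[1]/q[2]
def crop(f,u0,v0,u1,v1,s,o):
    im=cv2.imread('pics/'+f+'.png')[v0:v1,u0:u1]; cv2.imwrite('pics/'+o+'.png',cv2.resize(im,None,fx=s,fy=s,interpolation=cv2.INTER_CUBIC))
E
python3 - <<'E'
from h import *
crop('top0',120,200,220,275,8,'c1'); crop('top0',275,195,375,270,8,'c2')
crop('scene0',330,140,430,215+35,7,'c3')
d=ld('top0')
for u,v,z in [(147,235,.172),(326,233,.161),(172,242,.055)]: print(onz(d,u,v,z))
E
```

```text
[0.46153699 0.32946819 0.172     ]
[ 0.47121919 -0.14746754  0.161     ]
[0.4504404  0.28254263 0.055     ]
```

View pics/c1.png

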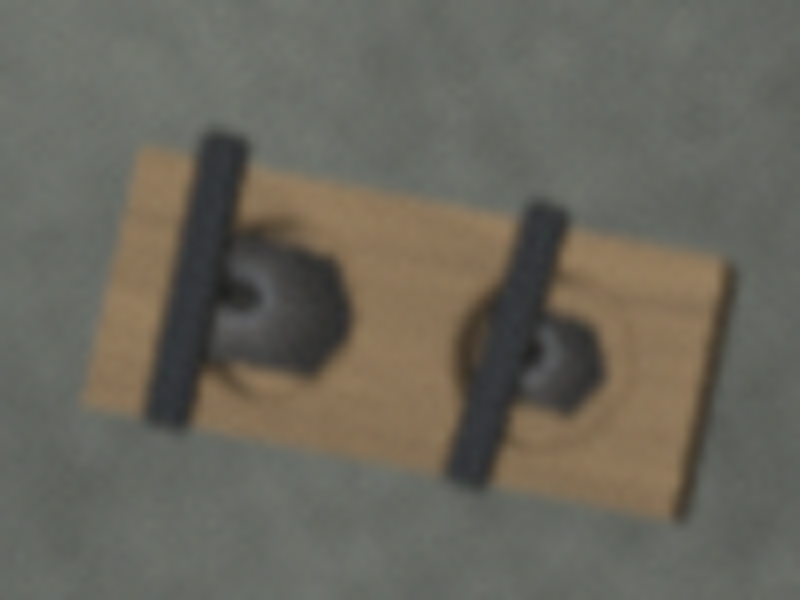

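View pics/c2.png

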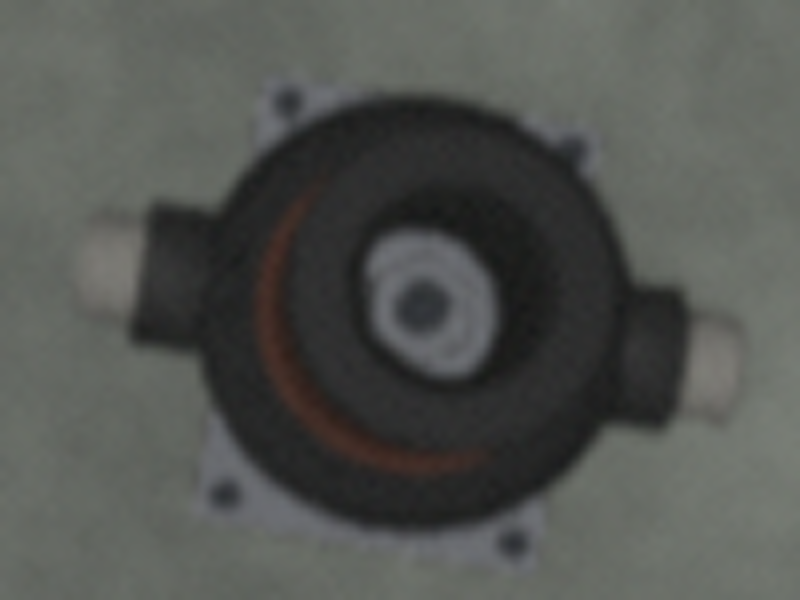

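View pics/c3.png

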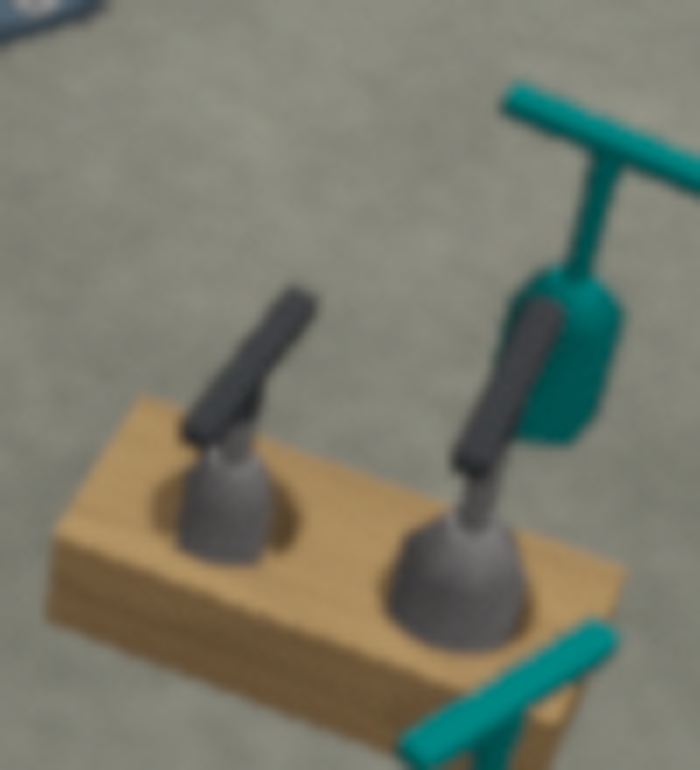

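```bash
python3 - <<'E'
from h import *
d=ld('top0'); s=ld('scene0')
T=lambda x,y:(120+(x+.5)/8-.5,200+(y+.5)/8-.5)
a=onz(d,*T(223,133),.179); b=onz(d,*T(168,425),.179); c=(a+b)/2
print('bar ends',a,b,'len',np.linalg.norm(a-b),'ctr',c,'ang',np.degrees(np.arctan2(*(a-b)[1::-1])))
a2=onz(d,*T(543,205),.144); b2=onz(d,*T(470,487),.144); print('spare',a2,b2,np.linalg.norm(a2-b2),(a2+b2)/2)
cs=[onz(d,*T(*p),.055) for p in [(143,148),(733,262),(680,520),(82,405)]]
bc=sum(cs)/4; print('block',bc,np.linalg.norm(cs[0]-cs[1]),np.linalg.norm(cs[1]-cs[2]))
yax=(cs[0]-cs[1]+cs[3]-cs[2]); yax/=np.linalg.norm(yax); print('yax',yax,np.degrees(np.arctan2(yax[1],yax[0]))-90,'pocket1',bc+.05*yax,'p0',bc-.05*yax)
# scene
S=lambda x,y:(330+(x+.5)/7-.5,140+(y+.5)/7-.5)
e1=onz(s,*S(543,305),.179);e2=onz(s,*S(475,465),.175);print('scene bar',e1,e2,(e1+e2)/2)
T2=lambda x,y:(275+(x+.5)/8-.5,195+(y+.5)/8-.5)
print('stud',onz(d,*T2(423,305),.084),'ring ctr',onz(d,*T2(455,292),.161),'flange',onz(d,*T2((202+630)/2,(95+528)/2),.056))
print('ring w',onz(d,*T2(287,292),.161)-onz(d,*T2(625,292),.161))
E
```

```text
bar ends [0.51096431 0.32851779 0.179     ] [0.41436331 0.34321896 0.179     ] len 0.0977132343515195 ctr [0.46266381 0.33586837 0.179     ] ang -8.653130096877607
spare [0.49102818 0.22709605 0.144     ] [0.39562819 0.24919852 0.144     ] 0.09792689938242498 [0.44332819 0.23814729 0.144     ]
block [0.45265859 0.28618883 0.055     ] 0.2164675805482605 0.09399233823855799
yax [0.18212569 0.98327526 0.        ] -10.493599826041603 pocket1 [0.46176487 0.33535259 0.055     ] p0 [0.4435523  0.23702506 0.055     ]
scene bar [0.42131049 0.34398859 0.179     ] [0.51340674 0.331163   0.175     ] [0.46735861 0.3375758  0.177     ]
stud [ 0.47819495 -0.1606882   0.084     ] ring ctr [ 0.47655136 -0.16215911  0.161     ] flange [ 0.47804682 -0.16153997  0.056     ]
ring w [-0.00084582  0.11391735  0.        ]
```

Call:
send_rows(
  series=[
    {"x": 1.3,"y": -3.7,"turn": -3.5},
    {"x": 1.3,"y": -3.7,"turn": -3.5},
    {"x": 1.3,"y": -3.7,"turn": -3.5},
    {"x": 1.3,"y": -3.7,"turn": -3.5},
    {"x": 1.3,"y": -3.7,"turn": -3.5},
    {"x": 1.3,"y": -3.7,"turn": -3.5},
    {"x": 1.3,"y": -3.7,"turn": -3.5},
    {"x": 1.3,"y": -3.7,"turn": -3.5},
  ],
)

```text
$.series[0]: bad value
```

Call:
send_rows(
  series=[
    {"x": 1.3,"y": -3.7,"z": 0,"turn": -3.5,"fingers": 8.5},
    {"x": 1.3,"y": -3.7,"z": 0,"turn": -3.5,"fingers": 8.5},
    {"x": 1.3,"y": -3.7,"z": 0,"turn": -3.5,"fingers": 8.5},
    {"x": 1.3,"y": -3.7,"z": 0,"turn": -3.5,"fingers": 8.5},
    {"x": 1.3,"y": -3.7,"z": 0,"turn": -3.5,"fingers": 8.5},
    {"x": 1.3,"y": -3.7,"z": 0,"turn": -3.5,"fingers": 8.5},
    {"x": 1.3,"y": -3.7,"z": 0,"turn": -3.5,"fingers": 8.5},
    {"x": 1.3,"y": -3.7,"z": 0,"turn": -3.5,"fingers": 8.5},
  ],
)

```text
time: 0.82
position: [0.2962, 0.2375, 0.2263]
orientation: [-179.9, 0.2, 41.7]
ft_force: [1.5, 0.8, -0.2]
finger_gap: 0.085
```

Call:
send_rows(
  series=[
    {"x": 1.45,"y": -3.8,"z": 0.1,"turn": -3.5,"fingers": 8.5},
    {"x": 1.45,"y": -3.8,"z": 0.1,"turn": -3.5,"fingers": 8.5},
    {"x": 1.45,"y": -3.8,"z": 0.1,"turn": -3.5,"fingers": 8.5},
    {"x": 1.45,"y": -3.8,"z": 0.1,"turn": -3.5,"fingers": 8.5},
    {"x": 1.45,"y": -3.8,"z": 0.1,"turn": -3.5,"fingers": 8.5},
    {"x": 1.45,"y": -3.8,"z": 0.1,"turn": -3.5,"fingers": 8.5},
    {"x": 1.45,"y": -3.8,"z": 0.1,"turn": -3.5,"fingers": 8.5},
    {"x": 1.45,"y": -3.8,"z": 0.1,"turn": -3.5,"fingers": 8.5},
  ],
)

```text
time: 1.48
position: [0.4098, -0.0764, 0.2349]
orientation: [180.0, -0.1, 12.3]
ft_force: [1.0, 1.1, 1.2]
finger_gap: 0.0851
```

Call:
send_rows(
  series=[
    {"x": 1.4,"y": -4.1,"z": 0.1,"turn": -3.5,"fingers": 8.5},
    {"x": 1.4,"y": -4.1,"z": 0.1,"turn": -3.5,"fingers": 8.5},
    {"x": 1.4,"y": -4.1,"z": 0,"turn": -3.5,"fingers": 8.5},
    {"x": 1.4,"y": -4,"z": 0,"turn": -3.5,"fingers": 8.5},
    {"x": 0,"y": 0,"z": 0,"turn": 0,"fingers": 8.5},
  ],
)

```text
time: 1.9
position: [0.4627, -0.241, 0.2357]
orientation: [179.9, -0.1, -3.1]
ft_force: [-0.5, 1.4, 0.1]
finger_gap: 0.0853
```

```bash
python3 - <<'E'
from h import *
d=save('wrist','w1.png'); print(d['origin'],d['orientation']); o=status.observe(); print(o['time'],o['position'],o['orientation'],o['joints'])
print(proj(d,(.4775,-.161,.084),True),proj(d,(.4775,-.161,.161),True))
E
```

```text
[ 0.46520996 -0.17048109  0.37775857] [163.96130267  -0.24393168  -3.10088728]
1.95 [ 0.46180759 -0.23823089  0.23544186] [ 1.79994145e+02 -5.38734733e-02 -2.90548802e+00] [-4.04081466e+01  2.97679498e+00  9.97407488e+01  2.88668013e-02
  7.72361543e+01 -3.75090220e+01]
(np.float64(288.2448770027498), np.float64(104.45240045518757)) (np.float64(292.9463129271128), np.float64(100.52149313943114))
```

View pics/w1.png

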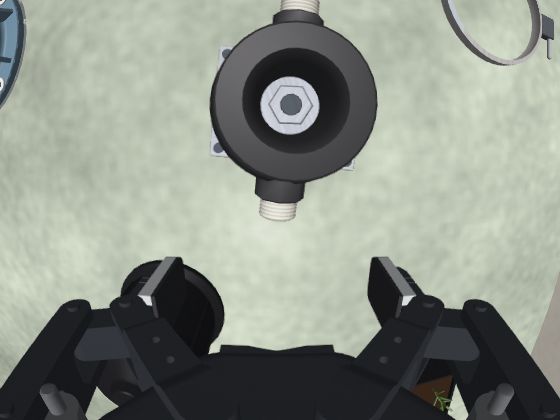

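```bash
python3 - <<'E'
from h import *
crop('w1',245,60,345,135,8,'c4')
E
```

```text
(no output)
```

View pics/c4.png

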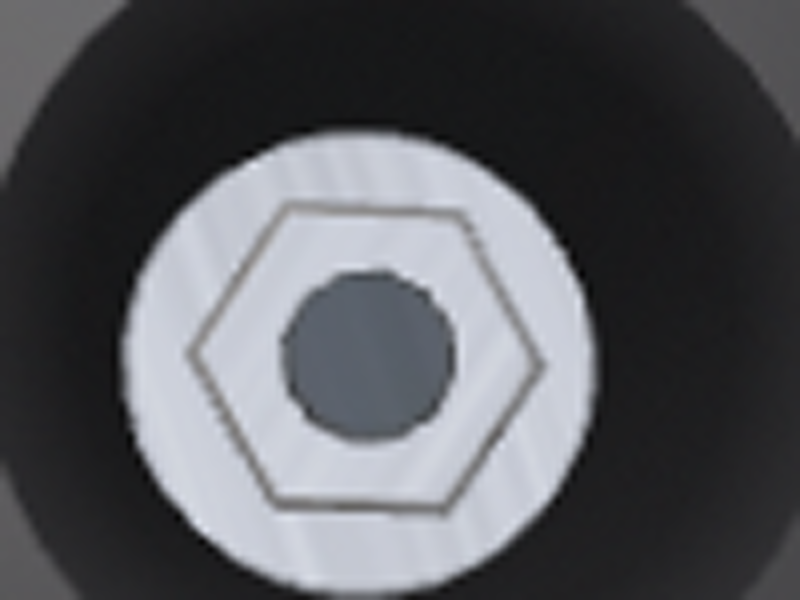

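```bash
python3 - <<'E'
from h import *
d=ld('w1')
T=lambda x,y:(245+(x+.5)/8-.5,60+(y+.5)/8-.5)
P=np.array([onz(d,*T(*p),.0755,True) for p in [(289,205),(462,213),(543,366),(445,512),(275,505),(191,352)]])
c=P.mean(0); print('c',c,'R',np.linalg.norm(P-c,axis=1))
a=np.degrees(np.arctan2(*(P-c)[:,1::-1].T)); print(a%60, 'flats normal', (a+30)%60)
print('stud',onz(d,*T(368,355),.084,True))
E
```

```text
c [ 0.47996692 -0.16069493  0.0755    ] R [0.01996794 0.02019604 0.02017922 0.01995308 0.02016158 0.02024267]
[53.8105217  54.76415618 55.18523193 53.62218966 55.12822182 55.03498752] flats normal [23.8105217  24.76415618 25.18523193 23.62218966 25.12822182 25.03498752]
stud [ 0.47958614 -0.16062873  0.084     ]
```

Call:
send_rows(
  series=[
    {"x": 0,"y": 4,"z": 0.1,"turn": 6,"fingers": 8.5},
    {"x": 0,"y": 4,"z": 0.1,"turn": 6,"fingers": 8.5},
    {"x": 0,"y": 4,"z": 0.1,"turn": 6,"fingers": 8.5},
    {"x": 0,"y": 4,"z": 0.1,"turn": 6,"fingers": 8.5},
    {"x": 0,"y": 4,"z": 0.1,"turn": 6,"fingers": 8.5},
    {"x": 0,"y": 4,"z": 0.1,"turn": 6,"fingers": 8.5},
    {"x": 0,"y": 4,"z": 0.1,"turn": 6,"fingers": 8.5},
    {"x": 0,"y": 4,"z": 0.1,"turn": 6,"fingers": 8.5},
  ],
)

```text
time: 2.62
position: [0.4533, 0.088, 0.2409]
orientation: [-179.8, 0.1, 46.7]
ft_force: [1.2, 0.1, 0.5]
finger_gap: 0.085
```

Call:
send_rows(
  series=[
    {"x": 0,"y": 4,"z": 0.1,"turn": 6,"fingers": 8.5},
    {"x": 0,"y": 4,"z": 0.1,"turn": 6,"fingers": 8.5},
    {"x": 0,"y": 4,"z": 0.1,"turn": 6,"fingers": 8.5},
    {"x": 0,"y": 4,"z": 0.1,"turn": 6,"fingers": 8.5},
    {"x": 0,"y": 3,"z": 0.1,"turn": 5,"fingers": 8.5},
    {"x": 0,"y": 0,"z": 0,"turn": 0,"fingers": 8.5},
  ],
)

```text
time: 3.12
position: [0.4419, 0.2932, 0.2468]
orientation: [-179.7, -0.1, 78.6]
ft_force: [-0.9, -0.7, 0.4]
finger_gap: 0.0849
```

```bash
python3 - <<'E'
from h import *
d=save('wrist','w2.png'); o=status.observe(); print(o['time'],o['position'],o['orientation'],o['joints'])
print(proj(d,(.463,.3359,.179),True))
E
```

```text
3.1667 [0.44176239 0.29142472 0.24644066] [-1.79648243e+02  9.42582031e-03  7.83560775e+01] [ 20.44062433   3.90734605  97.46196659   0.18224474  78.93378135
 -57.95087797]
(np.float64(340.93782060305705), np.float64(237.911383275851))
```

View pics/w2.png

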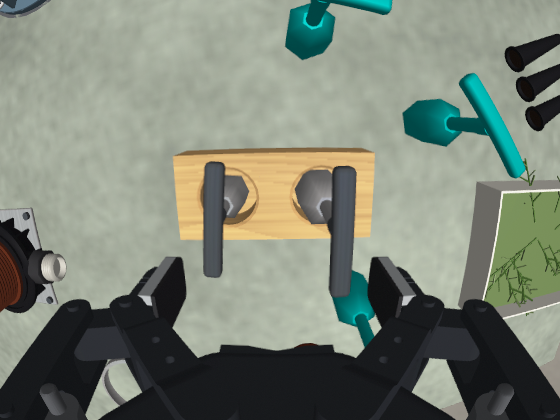

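```bash
python3 - <<'E'
from h import *
crop('w2',295,155,395,305,4,'c5')
E
```

```text
(no output)
```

View pics/c5.png

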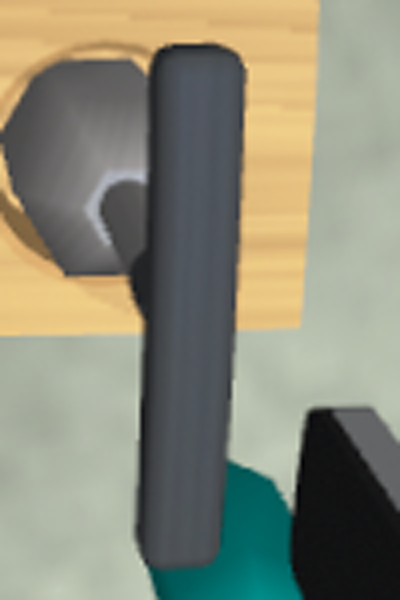

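```bash
python3 - <<'E'
from h import *
d=ld('w2'); T=lambda x,y:(295+(x+.5)/4-.5,155+(y+.5)/4-.5)
A=onz(d,*T(200,47),.179,True);B=onz(d,*T(182,568),.179,True)
print(A,B,np.linalg.norm(A-B),(A+B)/2,np.degrees(np.arctan2(*(B-A)[1::-1])))
print(np.linalg.norm(onz(d,*T(150,300),.179,True)-onz(d,*T(238,300),.179,True)))
E
```

```text
[0.41347274 0.34579582 0.179     ] [0.51091861 0.32936442 0.179     ] 0.09882150136706416 [0.46219567 0.33758012 0.179     ] -9.571220934540275
0.015792902410279357
```

```bash
python3 - <<'E'
from h import *
d=ld('top0')
for p in [(152,168),(128,197),(149,188),(82,240),(99,272),(118,295),(150,308)]: print(p,onz(d,*p,.16),onz(d,*p,.02))
E
```

```text
(152, 168) [0.64472693 0.32476613 0.16      ] [0.67263889 0.35417881 0.02      ]
(128, 197) [0.56461833 0.38659056 0.16      ] [0.5847255  0.42202664 0.02      ]
(149, 188) [0.58967422 0.33102385 0.16      ] [0.61222253 0.36104621 0.02      ]
(82, 240) [0.44780039 0.50419937 0.16      ] [0.45652628 0.55109379 0.02      ]
(99, 272) [0.36337363 0.45530365 0.16      ] [0.36387404 0.49743429 0.02      ]
(118, 295) [0.30347846 0.40277232 0.16      ] [0.29814343 0.43978495 0.02      ]
(150, 308) [0.27014294 0.31759752 0.16      ] [0.26156011 0.34631179 0.02      ]
```

Call:
send_rows(
  series=[
    {"x": 1.1,"y": 2.3,"z": 0,"turn": 1.2,"fingers": 8.5},
    {"x": 1.0,"y": 2.3,"z": 0,"turn": 1.2,"fingers": 8.5},
    {"x": 0,"y": 0,"z": 0,"turn": 0,"fingers": 8.5},
  ],
)

```text
time: 3.42
position: [0.4595, 0.3382, 0.2459]
orientation: [-179.5, 0.2, 80.9]
ft_force: [-1.8, -0.5, 0.2]
finger_gap: 0.085
```

Call:
send_rows(
  series=[
    {"x": 0.2,"y": -0.1,"z": -2.5,"turn": 0,"fingers": 8.5},
    {"x": 0.1,"y": 0,"z": -2.5,"turn": 0,"fingers": 8.5},
    {"x": 0,"y": 0,"z": -2.5,"turn": 0,"fingers": 8.5},
    {"x": 0,"y": 0,"z": -1.5,"turn": 0,"fingers": 8.5},
    {"x": 0,"y": 0,"z": 0,"turn": 0,"fingers": 8.5},
  ],
)

```text
time: 3.83
position: [0.46, 0.3335, 0.1544]
orientation: [-179.6, 0.2, 80.7]
ft_force: [0.2, -0.7, -1.2]
finger_gap: 0.085
```

Call:
send_rows(
  series=[
    {"x": 0.25,"y": 0.3,"z": -0.1,"turn": 0,"fingers": 8.5},
    {"x": 0,"y": 0,"z": 0,"turn": 0,"fingers": 8.5},
  ],
)

```text
time: 4.0
position: [0.4616, 0.3347, 0.1534]
orientation: [-179.5, 0.3, 80.6]
ft_force: [-0.7, 0.8, 0.9]
finger_gap: 0.0852
```

```bash
python3 - <<'E'
from h import *
d=save('wrist','w3.png'); o=status.observe(); print(o['time'],o['position'],o['orientation'])
E
```

```text
4.05 [0.46175923 0.33476154 0.15391729] [-179.55405635    0.31488681   80.61963324]
```

View pics/w3.png

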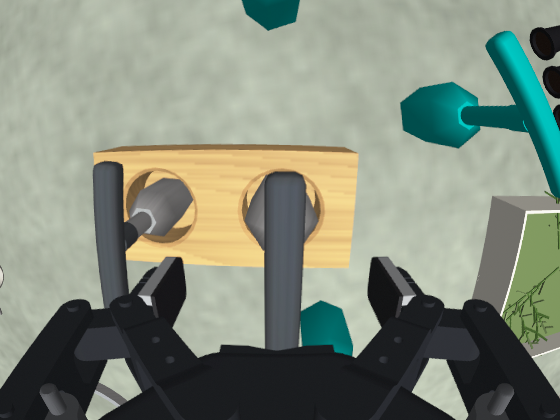

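Call:
send_rows(
  series=[
    {"x": 0.1,"y": 0.2,"z": 0,"turn": 0,"fingers": 3},
    {"x": 0,"y": 0,"z": 0,"turn": 0,"fingers": 2.2},
    {"x": 0,"y": 0,"z": 0,"turn": 0,"fingers": 1},
    {"x": 0,"y": 0,"z": 0,"turn": 0,"fingers": 0.5},
    {"x": 0,"y": 0,"z": 0,"turn": 0,"fingers": 0},
    {"x": 0,"y": 0,"z": 0,"turn": 0,"fingers": 0},
    {"x": 0,"y": 0,"z": 0,"turn": 0,"fingers": 0},
    {"x": 0,"y": 0,"z": 0,"turn": 0,"fingers": 0},
  ],
)

```text
time: 4.72
position: [0.4657, 0.3379, 0.1595]
orientation: [-180.0, 0.1, 80.6]
ft_force: [1.0, -0.4, -0.8]
finger_gap: 0.0145
```

```bash
python3 - <<'E'
from h import *
d=save('wrist','w4.png'); o=status.observe(); print(o['time'],o['position'],o['orientation'],o['ft_force'])
d=save('scene','s4.png'); crop('s4',330,130,450,230,6,'c6')
E
```

```text
4.7667 [0.4657527  0.3378748  0.15952785] [-1.79993738e+02  5.78532111e-02  8.06043581e+01] [-0.49952739 -0.47994577 -0.44010018]
```

View pics/w4.png

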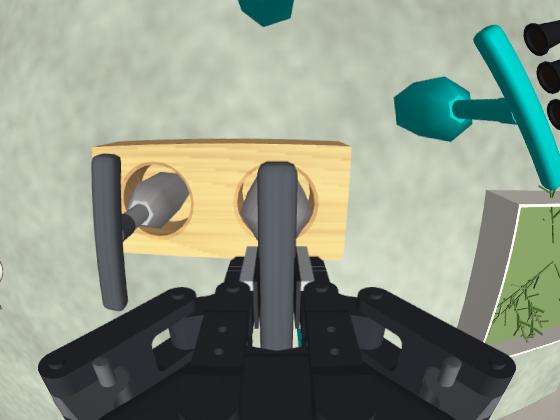

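View pics/c6.png

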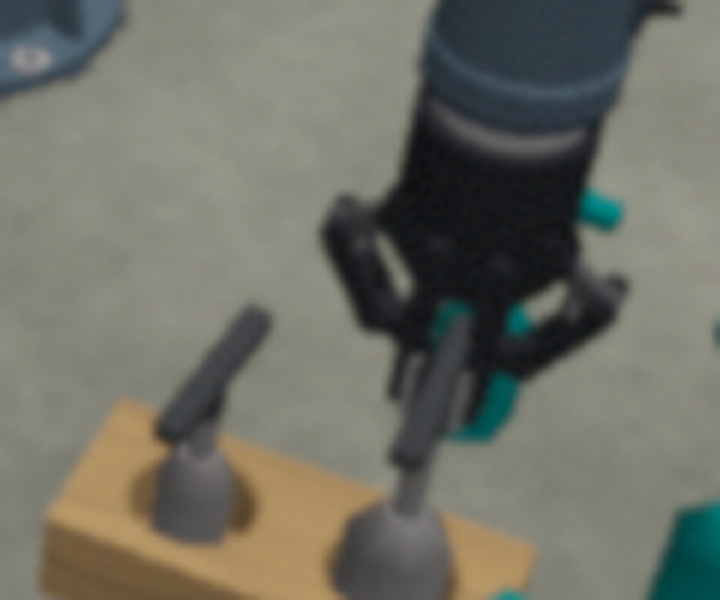

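Call:
send_rows(
  series=[
    {"x": 0,"y": 0,"z": 0,"turn": 0,"fingers": 4},
    {"x": 0,"y": 0,"z": 0,"turn": 0,"fingers": 4},
    {"x": -0.3,"y": 0,"z": -0.4,"turn": 0,"fingers": 4},
    {"x": 0,"y": 0,"z": -0.4,"turn": 0,"fingers": 4},
    {"x": 0,"y": 0,"z": 0,"turn": 0,"fingers": 4},
  ],
)

```text
time: 5.23
position: [0.4623, 0.338, 0.1507]
orientation: [-180.0, 0.0, 80.6]
ft_force: [-0.3, 0.0, -0.2]
finger_gap: 0.0404
```

```bash
python3 - <<'E'
from h import *
d=save('wrist','w5.png'); o=status.observe(); print(o['time'],o['position'],o['orientation'],o['ft_force'])
E
```

```text
5.2833 [0.46233207 0.33805761 0.15093623] [-1.79973158e+02  4.24522849e-02  8.06052164e+01] [-1.30639418  0.08485408 -0.65728556]
```

View pics/w5.png

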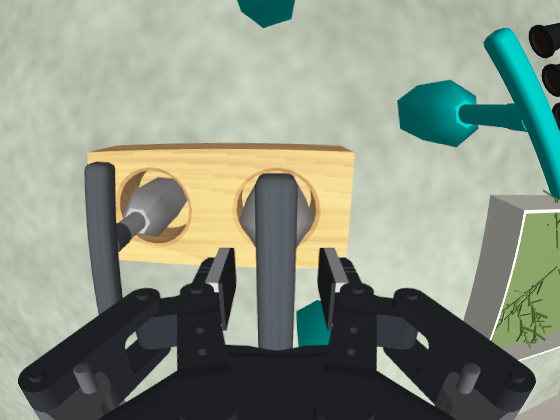

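Call:
send_rows(
  series=[
    {"x": 0,"y": 0,"z": 0,"turn": 0,"fingers": 1.6},
    {"x": 0,"y": 0,"z": 0,"turn": 0,"fingers": 1},
    {"x": 0,"y": 0,"z": 0,"turn": 0,"fingers": 0},
    {"x": 0,"y": 0,"z": 0,"turn": 0,"fingers": 0},
    {"x": 0,"y": 0,"z": 0,"turn": 0,"fingers": 0},
  ],
)

```text
time: 5.7
position: [0.4623, 0.338, 0.1509]
orientation: [-180.0, 0.1, 80.6]
ft_force: [0.2, -0.5, -0.3]
finger_gap: 0.0151
```

Call:
send_rows(
  series=[
    {"x": 0,"y": 0,"z": 1,"turn": 0,"fingers": 0},
    {"x": 0,"y": 0,"z": 2,"turn": 0,"fingers": 0},
    {"x": 0,"y": 0,"z": 3,"turn": 0,"fingers": 0},
    {"x": 0,"y": 0,"z": 3,"turn": 0,"fingers": 0},
    {"x": 0,"y": 0,"z": 3,"turn": 0,"fingers": 0},
    {"x": 0,"y": 0,"z": 3,"turn": 0,"fingers": 0},
    {"x": 0,"y": 0,"z": 2,"turn": 0,"fingers": 0},
    {"x": 0,"y": 0,"z": 1,"turn": 0,"fingers": 0},
  ],
)

```text
time: 6.37
position: [0.4542, 0.3343, 0.3318]
orientation: [-179.0, 0.7, 80.6]
ft_force: [0.5, 1.8, -3.8]
finger_gap: 0.0149
```

```bash
python3 - <<'E'
from h import *
d=save('wrist','w6.png');save('scene','s6.png'); o=status.observe(); print(o['time'],o['position'],o['orientation'],o['ft_force'],o['joints'])
E
```

```text
6.4667 [0.45469955 0.33453638 0.33115786] [-179.04455965    0.65416497   80.60128443] [-0.07507982 -0.3471545  -5.16751168] [ 2.43062079e+01  6.09015293e+00  8.54317109e+01 -1.39523682e-02
  8.96359634e+01 -5.62893925e+01]
```

View pics/s6.png

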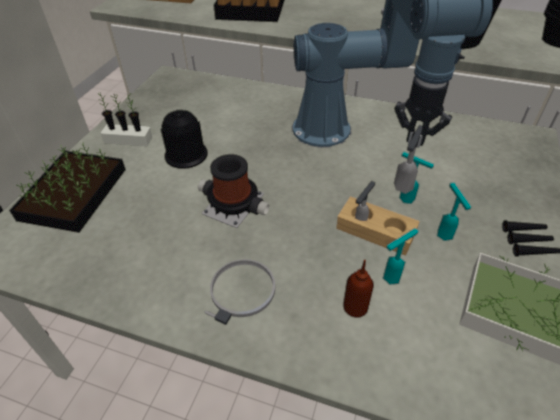

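View pics/w6.png

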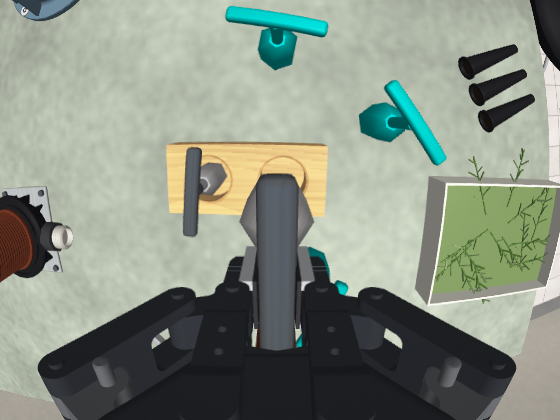

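Call:
send_rows(
  series=[
    {"x": 0.1,"y": -1.5,"z": 0.1,"turn": 1,"fingers": 0},
    {"x": 0.3,"y": -3,"z": 0.1,"turn": 2.5,"fingers": 0},
    {"x": 0.3,"y": -3.5,"z": 0.1,"turn": 2.5,"fingers": 0},
    {"x": 0.3,"y": -3.5,"z": 0.1,"turn": 2.5,"fingers": 0},
    {"x": 0.3,"y": -3.5,"z": 0.1,"turn": 2.5,"fingers": 0},
    {"x": 0.3,"y": -3.5,"z": 0.1,"turn": 2.5,"fingers": 0},
    {"x": 0.3,"y": -3.5,"z": 0.1,"turn": 2.5,"fingers": 0},
    {"x": 0.3,"y": -3.5,"z": 0.1,"turn": 2.5,"fingers": 0},
  ],
)

```text
time: 7.13
position: [0.4669, 0.0757, 0.3207]
orientation: [-177.5, 0.6, 100.7]
ft_force: [1.1, -0.7, -4.1]
finger_gap: 0.015
```

Call:
send_rows(
  series=[
    {"x": 0.3,"y": -3.5,"z": 0,"turn": 2.5,"fingers": 0},
    {"x": 0.3,"y": -3.5,"z": 0,"turn": 2.5,"fingers": 0},
    {"x": 0.3,"y": -3.5,"z": 0,"turn": 2.5,"fingers": 0},
    {"x": 0.3,"y": -3.5,"z": 0,"turn": 2.5,"fingers": 0},
    {"x": 0.3,"y": -3.5,"z": 0,"turn": 2.5,"fingers": 0},
    {"x": 0.2,"y": -2.0,"z": 0,"turn": 1.5,"fingers": 0},
    {"x": 0,"y": 0,"z": 0,"turn": 0,"fingers": 0},
  ],
)

```text
time: 7.72
position: [0.4754, -0.1329, 0.3036]
orientation: [-176.3, -0.2, 115.2]
ft_force: [-0.0, 0.8, -5.0]
finger_gap: 0.0147
```

Call:
send_rows(
  series=[
    {"x": 0,"y": 0,"z": 0,"turn": 0,"fingers": 0},
    {"x": 0,"y": 0,"z": 0,"turn": 0,"fingers": 0},
  ],
)

```text
time: 7.88
position: [0.4742, -0.1338, 0.3008]
orientation: [-176.1, -0.5, 115.0]
ft_force: [-0.7, -0.4, 10.0]
finger_gap: 0.0149
```

```bash
python3 - <<'E'
from h import *
o=status.observe(); print(o['time'],o['position'],o['orientation'],o['ft_force'],o['joints'],o['joint_efforts'])
E
```

```text
7.8833 [ 0.4741676  -0.13377012  0.30076702] [-176.14422978   -0.46598967  114.95835146] [-0.69656193 -0.43099922 10.01153608] [ -27.7399727    -0.97126158   96.26481577   -2.78695349   87.41841365
 -142.52253993] [-3.58565189e-01 -3.00793540e+01 -3.12548947e+01 -4.21692675e-04
  3.91326472e-02 -6.42877026e-02]
```

Call:
send_rows(
  series=[
    {"x": 0,"y": 0,"z": 1,"turn": 0,"fingers": 0},
    {"x": 0,"y": 0,"z": 1,"turn": 0,"fingers": 0},
    {"x": 0,"y": 0,"z": 1,"turn": 0,"fingers": 0},
    {"x": 0,"y": 0,"z": 1,"turn": 0,"fingers": 0},
  ],
)

```text
time: 8.22
position: [0.4721, -0.1293, 0.3392]
orientation: [-175.9, -0.9, 115.1]
ft_force: [-0.2, -0.1, -5.2]
finger_gap: 0.0151
```

Call:
send_rows(
  series=[
    {"x": 0,"y": 0,"z": 0,"turn": 0,"fingers": 0},
  ],
)

```text
time: 8.3
position: [0.4731, -0.1291, 0.3421]
orientation: [-176.0, -0.7, 115.2]
ft_force: [0.8, -0.4, -3.4]
finger_gap: 0.0147
```

Call:
send_rows(
  series=[
    {"x": 0,"y": 0,"z": 0,"turn": 0,"fingers": 0},
    {"x": 0,"y": 0,"z": 0,"turn": 0,"fingers": 0},
    {"x": 0,"y": 0,"z": 0,"turn": 0,"fingers": 0},
  ],
)

```text
time: 8.55
position: [0.4736, -0.1281, 0.3433]
orientation: [-176.1, -0.6, 115.3]
ft_force: [-0.7, 0.5, -5.1]
finger_gap: 0.0149
```

```bash
python3 - <<'E'
from h import *
o=status.observe(); print(o['time'],o['position'],o['orientation'],o['ft_force'],o['joints'])
d=save('wrist','w7.png')
o=status.observe(); print(o['time'],o['position'],o['orientation'],o['ft_force'],o['joints'])
E
```

```text
8.55 [ 0.47358772 -0.12811974  0.34326208] [-176.11523075   -0.64640447  115.28966155] [-0.70697607  0.54485283 -5.13917158] [ -27.23733562   -2.3617182    92.84299734   -2.69173276   92.39391568
 -142.59386734]
8.6 [ 0.47353959 -0.12811981  0.34315385] [-176.11002344   -0.65828485  115.28604517] [ 0.24246927  0.02874627 -5.0156912 ] [ -27.24199083   -2.35671569   92.85054319   -2.68869397   92.39391112
 -142.59499376]
```

View pics/w7.png

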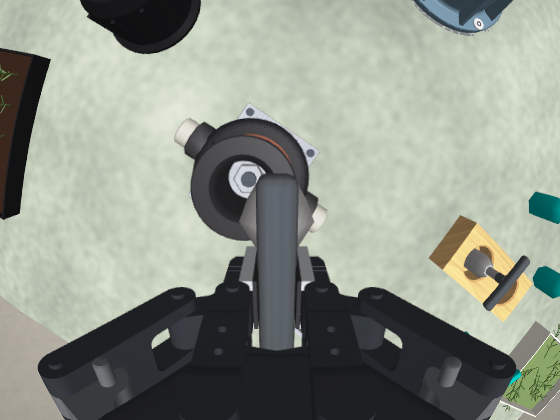

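Call:
send_rows(
  series=[
    {"x": 0,"y": -1.5,"z": 0,"turn": 0,"fingers": 0},
    {"x": 0,"y": -1.5,"z": 0,"turn": 0,"fingers": 0},
    {"x": 0,"y": 0,"z": 0,"turn": 0,"fingers": 0},
    {"x": 0,"y": 0,"z": 0,"turn": 0,"fingers": 0},
  ],
)

```text
time: 8.93
position: [0.4729, -0.1581, 0.3413]
orientation: [-176.0, -0.8, 115.4]
ft_force: [0.4, 0.1, -4.0]
finger_gap: 0.015
```

Call:
send_rows(
  series=[
    {"x": 2,"y": 0,"z": 0,"turn": 0,"fingers": 0},
    {"x": 2,"y": 0,"z": 0,"turn": 0,"fingers": 0},
    {"x": 0,"y": 0,"z": 0,"turn": 0,"fingers": 0},
    {"x": 0,"y": 0,"z": 0,"turn": 0,"fingers": 0},
  ],
)

```text
time: 9.27
position: [0.5131, -0.1568, 0.3397]
orientation: [-175.9, -1.0, 115.3]
ft_force: [0.3, -0.4, -5.4]
finger_gap: 0.0152
```

Call:
send_rows(
  series=[
    {"x": -2,"y": 0,"z": 0,"turn": 0,"fingers": 0},
    {"x": -2,"y": 0,"z": 0,"turn": 0,"fingers": 0},
    {"x": 0,"y": 0,"z": 0,"turn": 0,"fingers": 0},
    {"x": 0,"y": 0,"z": 0,"turn": 0,"fingers": 0},
  ],
)

```text
time: 9.6
position: [0.4705, -0.1548, 0.3377]
orientation: [-175.8, -1.2, 115.4]
ft_force: [0.6, -0.7, -4.7]
finger_gap: 0.0152
```

Call:
send_rows(
  series=[
    {"x": 0.3,"y": 4,"z": 0.2,"turn": 0,"fingers": 0},
    {"x": 0.5,"y": 4,"z": 0.1,"turn": 0,"fingers": 0},
    {"x": 0.5,"y": 4,"z": 0.1,"turn": 0,"fingers": 0},
    {"x": 0.5,"y": 4,"z": 0,"turn": 0,"fingers": 0},
    {"x": 0.5,"y": 4,"z": -2,"turn": 0,"fingers": 0},
    {"x": 0.2,"y": 2,"z": -3,"turn": 0,"fingers": 0},
    {"x": 0,"y": 0,"z": -3,"turn": 0,"fingers": 0},
    {"x": 0,"y": 0,"z": -3,"turn": 0,"fingers": 0},
  ],
)

```text
time: 10.27
position: [0.4994, 0.0703, 0.2403]
orientation: [-176.9, -0.6, 115.0]
ft_force: [0.6, -1.2, -5.1]
finger_gap: 0.0152
```

```bash
python3 - <<'E'
from h import *
d=save('scene','s8.png')
o=status.observe(); print(o['time'],o['position'],o['orientation'],o['ft_force'])
E
```

```text
10.3167 [0.49574041 0.07066449 0.23322391] [-176.41782234   -0.91198048  114.98929761] [ -4.03053409   0.66986972 -11.08211467]
```

View pics/s8.png

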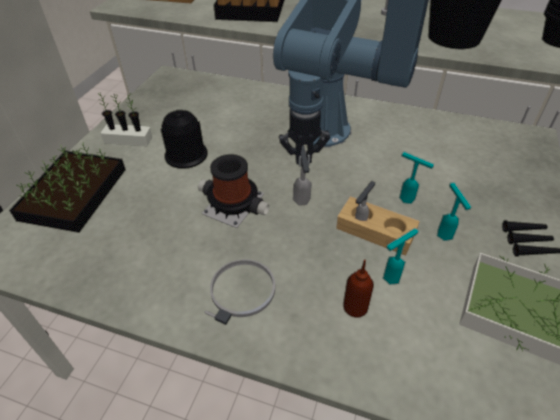

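Call:
send_rows(
  series=[
    {"x": 0,"y": 0,"z": -3,"turn": 0,"fingers": 0},
    {"x": 0,"y": 0,"z": -3,"turn": 0,"fingers": 0},
    {"x": 0,"y": 0,"z": -1.2,"turn": 0,"fingers": 0},
    {"x": 0,"y": 0,"z": -0.6,"turn": 0,"fingers": 0},
    {"x": 0,"y": 0,"z": -0.4,"turn": 0,"fingers": 0},
    {"x": 0,"y": 0,"z": -0.4,"turn": 0,"fingers": 0},
  ],
)

```text
time: 10.82
position: [0.4961, 0.0714, 0.146]
orientation: [-176.3, -0.9, 115.1]
ft_force: [-0.2, -0.2, -4.8]
finger_gap: 0.0151
```

Call:
send_rows(
  series=[
    {"x": 0,"y": 0,"z": -0.4,"turn": 0,"fingers": 0},
    {"x": 0,"y": 0,"z": -0.4,"turn": 0,"fingers": 0},
    {"x": 0,"y": 0,"z": -0.4,"turn": 0,"fingers": 0},
    {"x": 0,"y": 0,"z": -0.4,"turn": 0,"fingers": 0},
  ],
)

```text
time: 11.15
position: [0.5035, 0.0701, 0.14]
orientation: [-177.1, -0.4, 115.0]
ft_force: [-4.3, 1.0, 18.4]
finger_gap: 0.0148
```

Call:
send_rows(
  series=[
    {"x": 0,"y": 0,"z": -0.4,"turn": 0,"fingers": 0},
    {"x": 0,"y": 0,"z": -0.4,"turn": 0,"fingers": 0},
    {"x": 0,"y": 0,"z": -0.4,"turn": 0,"fingers": 0},
    {"x": 0,"y": 0,"z": -0.4,"turn": 0,"fingers": 0},
  ],
)

```text
time: 11.48
position: [0.5125, 0.0697, 0.1399]
orientation: [-178.1, 0.1, 115.0]
ft_force: [-4.4, 2.1, 14.1]
finger_gap: 0.015
```

Call:
send_rows(
  series=[
    {"x": -0.1,"y": 0,"z": -0.4,"turn": 0,"fingers": 0},
    {"x": -0.1,"y": 0,"z": -0.4,"turn": 0,"fingers": 0},
    {"x": -0.1,"y": 0,"z": -0.4,"turn": 0,"fingers": 0},
    {"x": -0.1,"y": 0,"z": -0.4,"turn": 0,"fingers": 0},
    {"x": -0.1,"y": 0,"z": -0.4,"turn": 0,"fingers": 0},
    {"x": -0.1,"y": 0,"z": -0.4,"turn": 0,"fingers": 0},
  ],
)

```text
time: 11.98
position: [0.5194, 0.0712, 0.1395]
orientation: [-179.7, 0.7, 115.0]
ft_force: [-3.0, 2.4, 12.6]
finger_gap: 0.015
```

```bash
python3 - <<'E'
from h import *
d=save('wrist','w9.png'); save('scene','s9.png'); crop('s9',250,100,370,220,5,'c9')
o=status.observe(); print(o['time'],o['position'],o['orientation'],o['ft_force'])
E
```

```text
12.0833 [0.51950053 0.07127966 0.13948423] [-179.69975179    0.73103148  115.01875371] [-3.50095045  1.89580149 13.52306444]
```

View pics/w9.png

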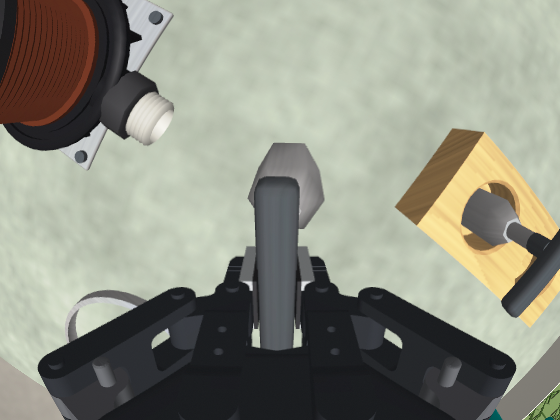

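View pics/c9.png

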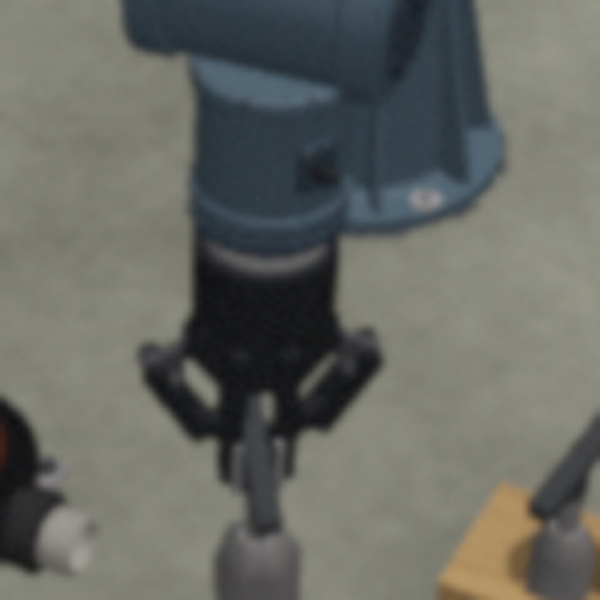

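```bash
python3 - <<'E'
from h import *
d=ld('w9'); im=cv2.imread('pics/w9.png')
p=np.array([.5195,.0712])
ang=np.radians(115-90)
for z in [.0,.07]:
  for k in range(6):
    a=ang+np.radians(30+60*k); q=proj(d,(p[0]+.0265*np.cos(a),p[1]+.0265*np.sin(a),z),True); cv2.circle(im,(int(q[0]),int(q[1])),2,(0,0,255) if z else (0,255,0),-1)
for t in [-.05,.05]:
    q=proj(d,(p[0]+t*np.cos(ang),p[1]+t*np.sin(ang),.167),True); cv2.circle(im,(int(q[0]),int(q[1])),2,(255,0,0),-1)
cv2.imwrite('pics/c10.png',im[100:330,170:400].repeat(2,0).repeat(2,1))
E
```

```text
(no output)
```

View pics/c10.png

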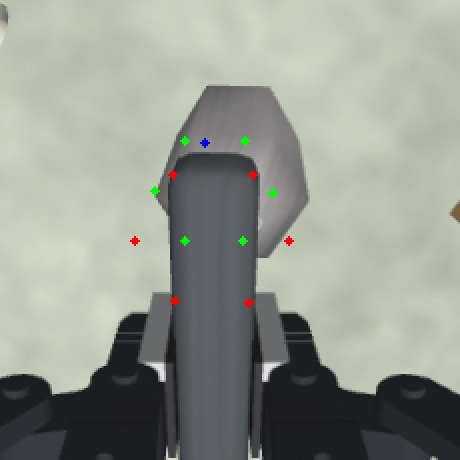

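Call:
send_rows(
  series=[
    {"x": -0.8,"y": -0.3,"z": -0.3,"turn": 0,"fingers": 0},
    {"x": -0.8,"y": -0.3,"z": -0.3,"turn": 0,"fingers": 0},
    {"x": -0.8,"y": -0.3,"z": -0.3,"turn": 0,"fingers": 0},
  ],
)

```text
time: 12.33
position: [0.5031, 0.0638, 0.1392]
orientation: [179.2, 1.0, 115.0]
ft_force: [0.4, 4.8, 6.1]
finger_gap: 0.0149
```

```bash
python3 - <<'E'
from h import *
d=save('wrist','w11.png')
o=status.observe(); print(o['time'],o['position'],o['orientation'],o['ft_force'])
E
```

```text
12.3833 [0.5019158  0.06353737 0.13901672] [179.27756617   1.0168931  114.99996058] [0.90649786 4.32682748 9.76297221]
```

View pics/w11.png

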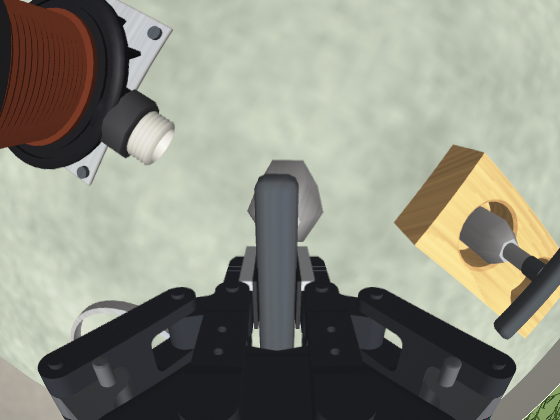

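Call:
send_rows(
  series=[
    {"x": 0,"y": 0,"z": 0.1,"turn": 0,"fingers": 2.2},
    {"x": 0,"y": 0,"z": 0,"turn": 0,"fingers": 4},
    {"x": 0,"y": 0,"z": 0,"turn": 0,"fingers": 5},
    {"x": 0,"y": 0,"z": 0,"turn": 0,"fingers": 5},
  ],
)

```text
time: 12.72
position: [0.5028, 0.0621, 0.1426]
orientation: [179.1, 1.3, 115.0]
ft_force: [-0.3, 0.5, 0.2]
finger_gap: 0.0502
```

```bash
python3 - <<'E'
from h import *
d=save('wrist','w12.png')
o=status.observe(); print(o['time'],o['position'],o['orientation'],o['ft_force'])
E
```

```text
12.7667 [0.50280468 0.06209823 0.14251278] [179.0751166    1.25478245 114.97806723] [-0.2793798  -0.59784284 -0.91471089]
```

View pics/w12.png

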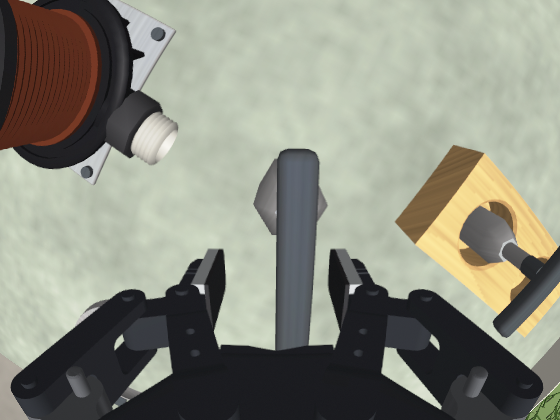

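```bash
python3 - <<'E'
from h import *
d=ld('w12')
A=onz(d,298,149.5,.167,True); B=onz(d,291.5,335,.167,True); u=(B-A)/np.linalg.norm(B-A); c=A+.05*u
print(A,B,u,np.degrees(np.arctan2(u[1],u[0])),c)
o=status.observe(); 
R=rot(o['orientation']);print(o['position'],R[:,2])
for k in range(6):
    a=np.radians(np.degrees(np.arctan2(u[1],u[0]))+30+60*k); print(proj(d,(c[0]+.0265*np.cos(a),c[1]+.0265*np.sin(a),0),True))
crop('w12',230,130,360,260,6,'c12')
E
```

```text
[0.4460619  0.04593454 0.167     ] [0.52102273 0.0797808  0.167     ] [0.9114026  0.41151587 0.        ] 24.30009473250802 [0.49163203 0.06651033 0.167     ]
[0.50280468 0.06209823 0.14251278] [ 0.02387766 -0.01303147 -0.99962995]
(np.float64(302.71110919731154), np.float64(207.59509501858534))
(np.float64(318.2747305365172), np.float64(183.37246654336874))
(np.float64(304.32529697189705), np.float64(157.66148358676534))
(np.float64(274.17262554960206), np.float64(157.10838064965446))
(np.float64(259.1295496039406), np.float64(182.31611989670017))
(np.float64(273.6911079443674), np.float64(207.08941583284445))
```

View pics/c12.png

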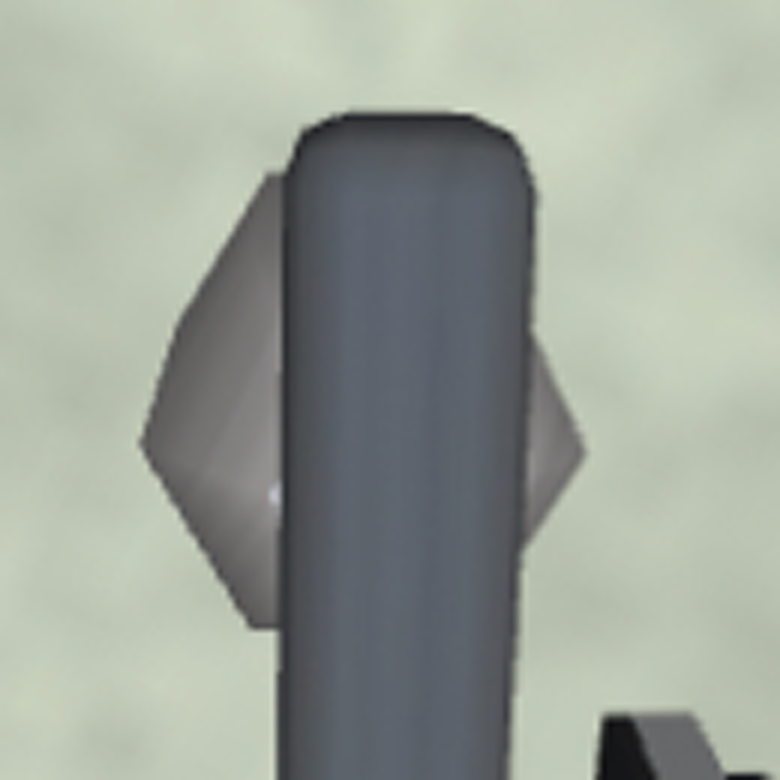

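Call:
send_rows(
  series=[
    {"x": -0.7,"y": 0.25,"z": -0.1,"turn": -0.7,"fingers": 5},
    {"x": -0.4,"y": 0.2,"z": 0,"turn": 0,"fingers": 5},
    {"x": 0,"y": 0,"z": 0,"turn": 0,"fingers": 5},
  ],
)

```text
time: 13.02
position: [0.4905, 0.0666, 0.1406]
orientation: [179.2, 1.2, 114.2]
ft_force: [0.2, -0.5, -0.6]
finger_gap: 0.05
```

Call:
send_rows(
  series=[
    {"x": 0.1,"y": 0,"z": 0,"turn": 0,"fingers": 1.8},
    {"x": 0,"y": 0,"z": 0,"turn": 0,"fingers": 1},
    {"x": 0,"y": 0,"z": 0,"turn": 0,"fingers": 0},
    {"x": 0,"y": 0,"z": 0,"turn": 0,"fingers": 0},
    {"x": 0,"y": 0,"z": 0,"turn": 0,"fingers": 0},
  ],
)

```text
time: 13.43
position: [0.491, 0.067, 0.1404]
orientation: [179.2, 1.2, 114.2]
ft_force: [-0.3, 0.1, 0.2]
finger_gap: 0.0151
```

```bash
python3 - <<'E'
from h import *
d=save('wrist','w13.png')
o=status.observe(); print(o['time'],o['position'],o['orientation'],o['ft_force'])
crop('w13',200,130,360,260,5,'c13')
E
```

```text
13.4833 [0.49099846 0.06695499 0.14036599] [179.21554182   1.21758074 114.21526364] [-0.45980015 -1.0631806   0.67188371]
```

View pics/c13.png

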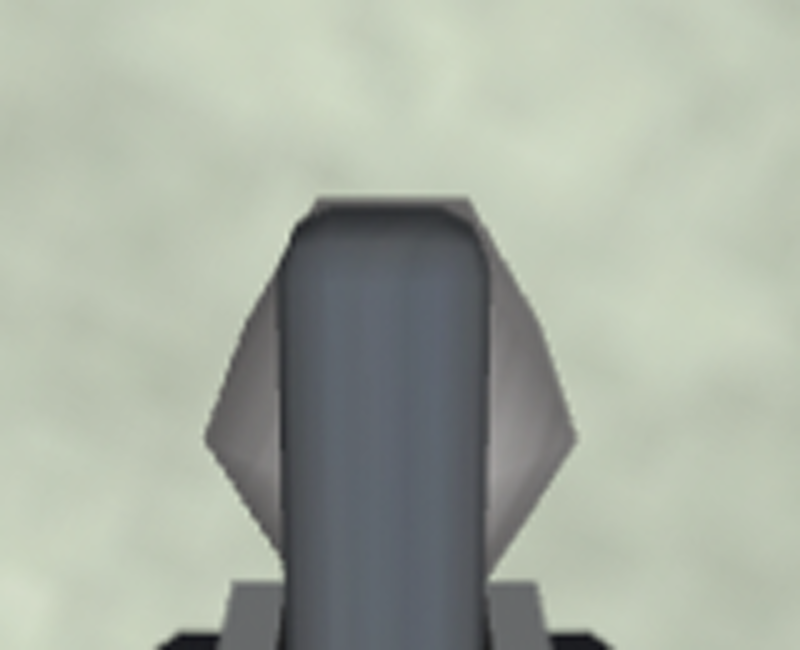

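Call:
send_rows(
  series=[
    {"x": 0,"y": 0,"z": 3,"turn": 0,"fingers": 0},
    {"x": 0,"y": 0,"z": 4,"turn": 0,"fingers": 0},
    {"x": 0,"y": 0,"z": 4,"turn": 0,"fingers": 0},
    {"x": 0,"y": -2,"z": 3.5,"turn": 0,"fingers": 0},
    {"x": -0.2,"y": -3,"z": 2.5,"turn": 0,"fingers": 0},
    {"x": -0.2,"y": -3.5,"z": 1.8,"turn": 0,"fingers": 0},
    {"x": -0.2,"y": -3.9,"z": 0.5,"turn": 0,"fingers": 0},
  ],
)

```text
time: 14.07
position: [0.4751, -0.0533, 0.332]
orientation: [-179.8, 0.5, 114.9]
ft_force: [2.2, -0.7, -4.0]
finger_gap: 0.015
```

Call:
send_rows(
  series=[
    {"x": 0.2,"y": -3.8,"z": 0,"turn": 0,"fingers": 0},
    {"x": 0.2,"y": -3.8,"z": 0,"turn": 0,"fingers": 0},
    {"x": 0.1,"y": -2.5,"z": 0,"turn": 0,"fingers": 0},
    {"x": 0,"y": 0,"z": 0,"turn": 0,"fingers": 0},
    {"x": 0,"y": 0,"z": 0,"turn": 0,"fingers": 0},
  ],
)

```text
time: 14.48
position: [0.4778, -0.1658, 0.3315]
orientation: [-179.7, 0.6, 114.5]
ft_force: [0.3, 0.5, -4.4]
finger_gap: 0.0146
```

```bash
python3 - <<'E'
from h import *
d=save('wrist','w14.png'); save('scene','s14.png'); save('top','t14.png')
o=status.observe(); print(o['time'],o['position'],o['orientation'],o['ft_force'],o['joints'])
crop('s14',180,60,300,220,5,'c14'); crop('w14',170,100,360,260,4,'c14w')
E
```

```text
14.6333 [ 0.47809452 -0.16395953  0.33176577] [-179.69791872    0.58236956  114.66490029] [-0.77554052  0.55052927 -4.00031392] [ -32.03599669   -2.78867645   94.45627063   -0.57255407   88.01159351
 -146.6810975 ]
```

View pics/c14.png

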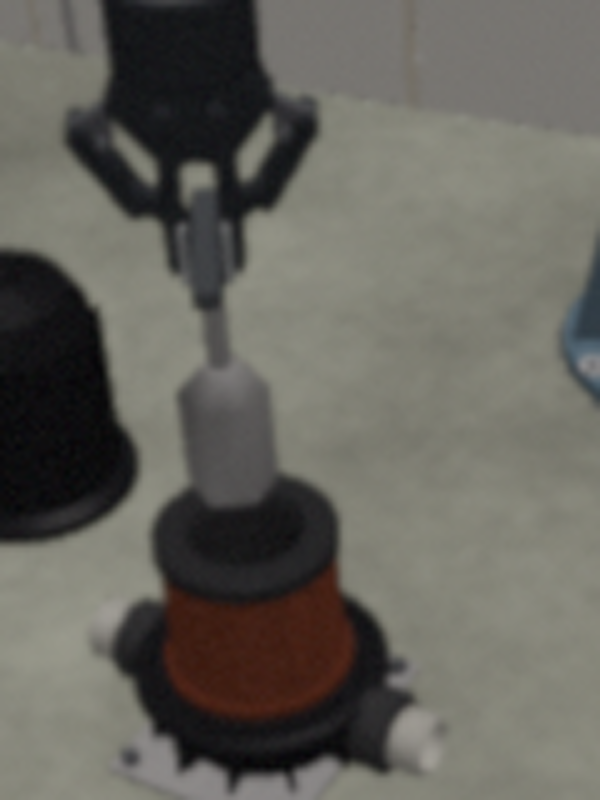

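View pics/c14w.png

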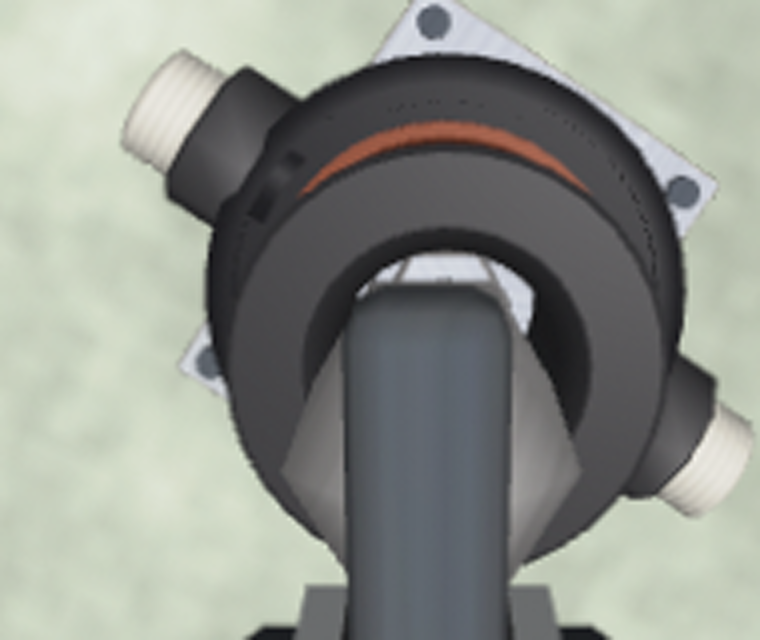

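View pics/t14.png

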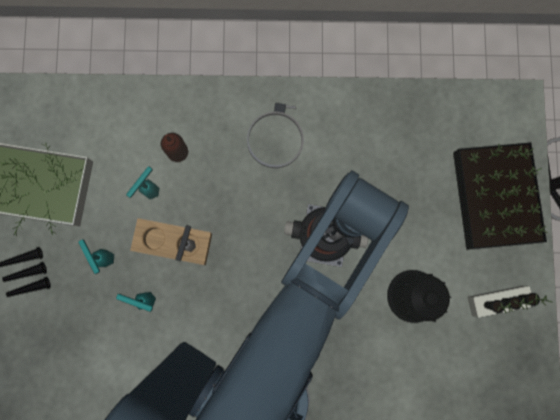

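```bash
cat >> h.py <<'E'
def foot(R0=(179.215,1.217,114.215),L0=.1404,off=(0.0006,-0.0005)):
    o=status.observe(); R=rot(o['orientation'])@rot(R0).T
    a=R@np.array([0,0,-1.]); f=o['position']+R@np.array([off[0],off[1],-L0])
    print('t',round(o['time'],2),'tcp',o['position'].round(4),'ori',o['orientation'].round(2),'axis',a.round(4),'tilt',round(np.degrees(np.arccos(-a[2])),2),'foot',f.round(4),'F',o['ft_force'].round(1),'Tq',o['ft_torque'].round(2),'q6',o['joints'][5].round(1),'gap',o['finger_gap'].round(4)); return f
E
python3 - <<'E'
from h import *
f=foot()
s=ld('s14'); u=lambda x,y:(180+(x+.5)/5-.5,60+(y+.5)/5-.5)
print('scene foot at z .1915:', onz(s,*u(240,492),.1915), 'bore', onz(s,*u(246,537),.161))
print('pred foot px', proj(s,f), u(240,495))
E
```

```text
Traceback (most recent call last):
  File "h.py", line 26, in foot
    print('t',round(o['time'],2),'tcp',o['position'].round(4),'ori',o['orientation'].round(2),'axis',a.round(4),'tilt',round(np.degrees(np.arccos(-a[2])),2),'foot',f.round(4),'F',o['ft_force'].round(1),'Tq',o['ft_torque'].round(2),'q6',o['joints'][5].round(1),'gap',o['finger_gap'].round(4)); return f
                                                                                                                                                                                                                                                                          ^^^^^^^^^^^^^^^^^^^^^
AttributeError: 'float' object has no attribute 'round'
```

```bash
sed -i "s/o\['finger_gap'\].round(4)/round(o['finger_gap'],4)/" h.py
python3 - <<'E'
from h import *
f=foot()
s=ld('s14'); u=lambda x,y:(180+(x+.5)/5-.5,60+(y+.5)/5-.5)
print('scene foot at z .1915:', onz(s,*u(240,492),.1915), 'bore', onz(s,*u(246,537),.161))
print('pred foot px', proj(s,f), u(240,495), 'pred bore',proj(s,(.479,-.1607,.161)),u(246,537))
E
```

```text
t 14.63 tcp [ 0.4781 -0.164   0.3318] ori [-179.7     0.58  114.66] axis [-0.0219  0.0022 -0.9998] tilt 1.26 foot [ 0.4756 -0.1642  0.1914] F [-0.8  0.6 -4. ] Tq [ 0.04 -0.04 -0.02] q6 -146.7 gap 0.015
scene foot at z .1915: [ 0.48568578 -0.15902307  0.1915    ] bore [ 0.48914588 -0.15685071  0.161     ]
pred foot px (np.float64(227.36568529006115), np.float64(155.59681438014678)) (227.6, 158.6) pred bore (np.float64(228.97049624764864), np.float64(164.6124592728709)) (228.8, 167.0)
```

Call:
send_rows(
  series=[
    {"x": 0.3,"y": 0.3,"z": -0.7,"turn": 0,"fingers": 0},
    {"x": 0,"y": 0,"z": -1,"turn": 0,"fingers": 0},
    {"x": 0,"y": 0,"z": 0,"turn": 0,"fingers": 0},
  ],
)

```text
time: 14.88
position: [0.4816, -0.1572, 0.313]
orientation: [-179.7, 0.5, 114.9]
ft_force: [-0.3, 0.8, -5.0]
finger_gap: 0.015
```

```bash
python3 - <<'E'
from h import *
foot()
E
```

```text
t 14.88 tcp [ 0.4816 -0.1572  0.313 ] ori [-179.73    0.54  114.92] axis [-0.0217  0.003  -0.9998] tilt 1.25 foot [ 0.4792 -0.1573  0.1726] F [-0.3  0.8 -5. ] Tq [0.07 0.06 0.01] q6 -146.1 gap 0.015
```

Call:
send_rows(
  series=[
    {"x": 0,"y": -0.35,"z": -0.3,"turn": 0,"fingers": 0},
    {"x": 0,"y": 0,"z": 0,"turn": 0,"fingers": 0},
    {"x": 0,"y": 0,"z": 0,"turn": 0,"fingers": 0},
  ],
)

```text
time: 15.13
position: [0.4815, -0.1586, 0.3083]
orientation: [-179.7, 0.4, 115.1]
ft_force: [0.4, -0.3, -3.1]
finger_gap: 0.0151
```

```bash
python3 - <<'E'
from h import *
foot()
d=save('wrist','w15.png'); save('scene','s15.png')
crop('s15',180,60,300,220,5,'c15'); crop('w15',170,100,360,260,4,'c15w')
E
```

```text
t 15.13 tcp [ 0.4815 -0.1586  0.3083] ori [-179.67    0.42  115.14] axis [-0.0236  0.0043 -0.9997] tilt 1.37 foot [ 0.4788 -0.1584  0.1679] F [ 0.4 -0.3 -3.1] Tq [-0.01  0.04  0.  ] q6 -146.4 gap 0.0151
```

View pics/c15.png

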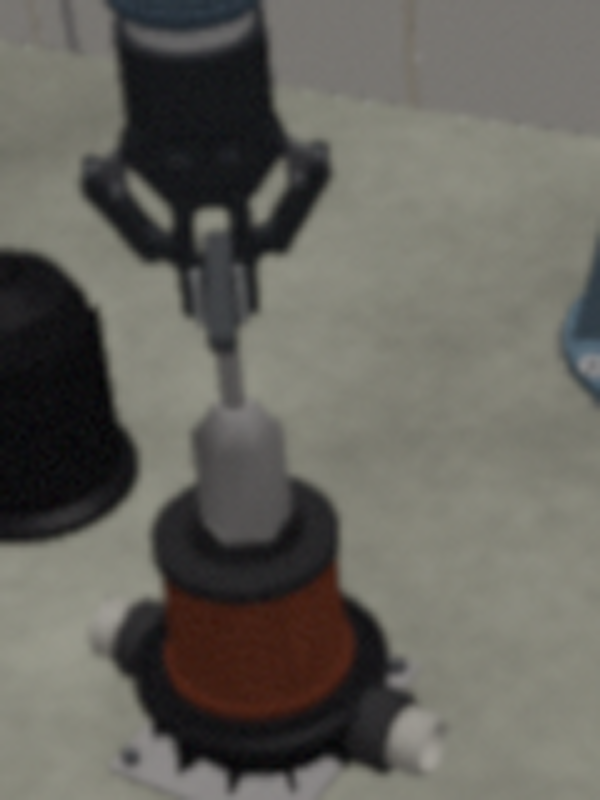

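View pics/c15w.png

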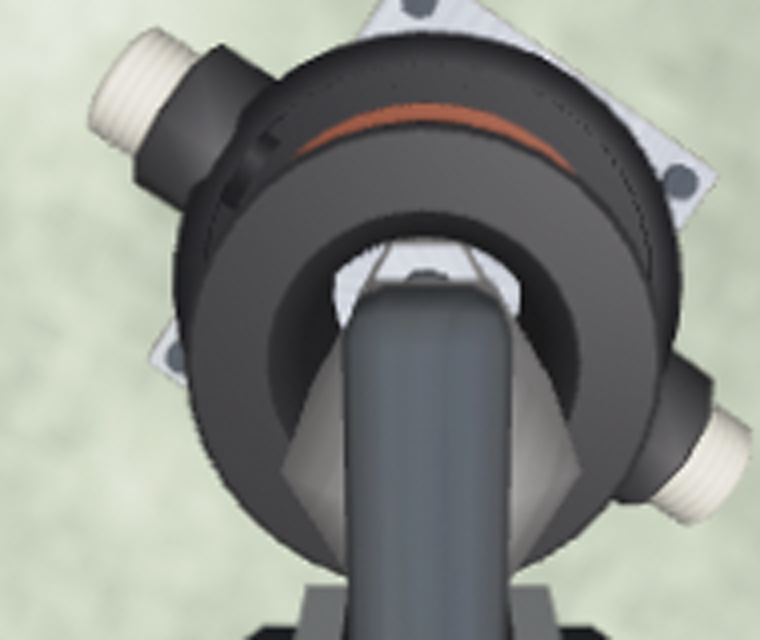

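```bash
python3 - <<'E'
from h import *
d=ld('w15'); u=lambda x,y:(170+(x+.5)/4-.5,100+(y+.5)/4-.5)
P=np.array([onz(d,*u(x,y),.161,True)[:2] for x,y in [(192,345),(213,250),(300,152),(430,125),(560,160),(640,260),(660,330)]])
A=np.c_[2*P,np.ones(len(P))]; s=np.linalg.lstsq(A,(P**2).sum(1),rcond=None)[0]; print(s[:2],np.sqrt(s[2]+s[0]**2+s[1]**2))
# key tube: left/right corner tips bottom foot
print('L',onz(d,*u(281,470),.168+.0,True),'R',onz(d,*u(582,470),.168,True))
f=np.array([.4788,-.1584,.1679]);
for a in [25.1+90+60*0,25.1-90]: 
  q=f+.0265*np.array([np.cos(np.radians(a)),np.sin(np.radians(a)),0]); x=proj(d,q,True); print((np.array(x)-[170,100])*4)
E
```

```text
[ 0.47787978 -0.16109721] 0.05410420351177582
L [ 0.5141003  -0.18049468  0.168     ] R [ 0.48468823 -0.11814669  0.168     ]
[550.61168008 372.88085694]
[314.08261282 372.35712591]
```

Call:
send_rows(
  series=[
    {"x": 0,"y": -0.25,"z": -0.5,"turn": 0,"fingers": 0},
    {"x": 0,"y": 0,"z": -0.7,"turn": 0,"fingers": 0},
    {"x": 0,"y": 0,"z": -0.7,"turn": 0,"fingers": 0},
  ],
)

```text
time: 15.48
position: [0.4826, -0.1624, 0.2906]
orientation: [-179.8, 0.7, 115.1]
ft_force: [-0.7, -0.3, -3.8]
finger_gap: 0.0147
```

```bash
python3 - <<'E'
from h import *
foot()
E
```

```text
t 15.48 tcp [ 0.4826 -0.1624  0.2906] ori [-179.82    0.68  115.11] axis [-0.0192  0.0014 -0.9998] tilt 1.1 foot [ 0.4805 -0.1627  0.1502] F [-0.7 -0.3 -3.8] Tq [-0.02  0.06  0.04] q6 -146.7 gap 0.0147
```

Call:
send_rows(
  series=[
    {"x": -0.15,"y": 0.12,"z": -0.4,"turn": 0,"fingers": 0},
    {"x": 0,"y": 0,"z": -0.5,"turn": 0,"fingers": 0},
    {"x": 0,"y": 0,"z": -0.5,"turn": 0,"fingers": 0},
  ],
)

```text
time: 15.73
position: [0.4803, -0.1611, 0.2738]
orientation: [-179.8, 0.6, 115.1]
ft_force: [-0.7, 0.4, -4.0]
finger_gap: 0.0148
```

```bash
python3 - <<'E'
from h import *
foot()
E
```

```text
t 15.73 tcp [ 0.4803 -0.1611  0.2738] ori [-179.76    0.58  115.07] axis [-0.0209  0.0025 -0.9998] tilt 1.21 foot [ 0.478  -0.1612  0.1334] F [-0.7  0.4 -4. ] Tq [-0.   -0.05  0.01] q6 -146.6 gap 0.0148
```

Call:
send_rows(
  series=[
    {"x": 0,"y": 0,"z": -0.8,"turn": 0,"fingers": 0},
    {"x": 0,"y": 0,"z": -0.8,"turn": 0,"fingers": 0},
    {"x": 0,"y": 0,"z": -0.8,"turn": 0,"fingers": 0},
    {"x": 0,"y": 0,"z": -0.8,"turn": 0,"fingers": 0},
  ],
)

```text
time: 16.07
position: [0.4803, -0.1611, 0.2388]
orientation: [-179.8, 0.6, 115.1]
ft_force: [-0.0, 0.9, -4.5]
finger_gap: 0.015
```

```bash
python3 - <<'E'
from h import *
foot()
E
```

```text
t 16.07 tcp [ 0.4803 -0.1611  0.2388] ori [-179.78    0.61  115.07] axis [-0.0204  0.0021 -0.9998] tilt 1.17 foot [ 0.4781 -0.1613  0.0984] F [-0.   0.9 -4.5] Tq [ 0.01  0.02 -0.03] q6 -146.6 gap 0.015
```

Call:
send_rows(
  series=[
    {"x": 0,"y": 0,"z": -0.7,"turn": -0.4,"fingers": 0},
    {"x": 0,"y": 0,"z": -0.6,"turn": 0,"fingers": 0},
    {"x": 0,"y": 0,"z": -0.6,"turn": 0,"fingers": 0},
    {"x": 0,"y": 0,"z": -0.5,"turn": 0,"fingers": 0},
    {"x": 0,"y": 0,"z": -0.5,"turn": 0,"fingers": 0},
  ],
)

```text
time: 16.48
position: [0.48, -0.1607, 0.2052]
orientation: [-179.7, 0.5, 114.6]
ft_force: [0.3, 0.9, -3.4]
finger_gap: 0.0153
```

```bash
python3 - <<'E'
from h import *
foot()
E
```

```text
t 16.48 tcp [ 0.48   -0.1607  0.2052] ori [-179.75    0.52  114.62] axis [-0.0216  0.0035 -0.9998] tilt 1.25 foot [ 0.4776 -0.1607  0.0648] F [ 0.3  0.9 -3.4] Tq [ 0.1  -0.08 -0.01] q6 -146.1 gap 0.0153
```

Call:
send_rows(
  series=[
    {"x": 0,"y": 0,"z": -0.4,"turn": 0,"fingers": 0},
    {"x": 0,"y": 0,"z": -0.3,"turn": 0,"fingers": 0},
    {"x": 0,"y": 0,"z": -0.2,"turn": 0,"fingers": 0},
  ],
)

```text
time: 16.73
position: [0.4816, -0.1619, 0.1984]
orientation: [-179.9, 0.8, 114.6]
ft_force: [-4.2, 3.0, 16.6]
finger_gap: 0.015
```

```bash
python3 - <<'E'
from h import *
foot()
E
```

```text
t 16.73 tcp [ 0.4816 -0.1619  0.1984] ori [-179.86    0.75  114.63] axis [-1.810e-02  6.000e-04 -9.998e-01] tilt 1.04 foot [ 0.4796 -0.1623  0.0581] F [-4.2  3.  16.6] Tq [0.74 1.06 0.07] q6 -146.1 gap 0.015
```

Call:
send_rows(
  series=[
    {"x": 0,"y": 0,"z": 0,"turn": -3,"fingers": 0},
    {"x": 0,"y": 0,"z": -0.05,"turn": -5,"fingers": 0},
    {"x": 0,"y": 0,"z": -0.05,"turn": -6,"fingers": 0},
    {"x": 0,"y": 0,"z": -0.05,"turn": -6,"fingers": 0},
  ],
)

```text
time: 17.07
position: [0.4818, -0.1614, 0.1992]
orientation: [-179.9, 0.7, 94.1]
ft_force: [-1.8, 0.7, -1.6]
finger_gap: 0.0149
```

```bash
python3 - <<'E'
from h import *
foot()
E
```

```text
t 17.07 tcp [ 0.4818 -0.1614  0.1992] ori [-179.89    0.74   94.09] axis [-0.0162  0.0071 -0.9998] tilt 1.01 foot [ 0.4799 -0.1611  0.0588] F [-1.8  0.7 -1.6] Tq [0.34 0.26 0.29] q6 -125.4 gap 0.0149
```

Call:
send_rows(
  series=[
    {"x": 0,"y": 0,"z": -0.1,"turn": -6,"fingers": 0},
    {"x": 0,"y": 0,"z": -0.1,"turn": -6,"fingers": 0},
    {"x": 0,"y": 0,"z": -0.1,"turn": -6,"fingers": 0},
    {"x": 0,"y": 0,"z": -0.1,"turn": -6,"fingers": 0},
    {"x": 0,"y": 0,"z": -0.1,"turn": -6,"fingers": 0},
    {"x": 0,"y": 0,"z": -0.1,"turn": -6,"fingers": 0},
  ],
)

```text
time: 17.57
position: [0.4828, -0.1621, 0.199]
orientation: [179.9, 0.9, 56.5]
ft_force: [-3.2, 1.8, 0.8]
finger_gap: 0.0149
```

```bash
python3 - <<'E'
from h import *
foot()
E
```

```text
t 17.57 tcp [ 0.4828 -0.1621  0.199 ] ori [179.93   0.91  56.51] axis [-0.0074  0.0113 -0.9999] tilt 0.77 foot [ 0.4817 -0.1613  0.0586] F [-3.2  1.8  0.8] Tq [0.46 0.68 0.3 ] q6 -87.6 gap 0.0149
```

Call:
send_rows(
  series=[
    {"x": -0.1,"y": 0,"z": -0.1,"turn": -6,"fingers": 0},
    {"x": -0.05,"y": 0,"z": -0.1,"turn": -6,"fingers": 0},
    {"x": -0.05,"y": 0,"z": -0.1,"turn": -6,"fingers": 0},
    {"x": -0.05,"y": 0,"z": -0.1,"turn": -6,"fingers": 0},
    {"x": -0.05,"y": 0,"z": -0.1,"turn": -6,"fingers": 0},
    {"x": -0.05,"y": 0,"z": -0.1,"turn": -6,"fingers": 0},
  ],
)

```text
time: 18.07
position: [0.4816, -0.1625, 0.199]
orientation: [179.6, 0.7, 18.9]
ft_force: [-1.3, 1.4, 1.6]
finger_gap: 0.0149
```

```bash
python3 - <<'E'
from h import *
foot()
E
```

```text
t 18.07 tcp [ 0.4816 -0.1625  0.199 ] ori [179.61   0.74  18.91] axis [ 0.0056  0.0092 -0.9999] tilt 0.62 foot [ 0.4818 -0.1617  0.0586] F [-1.3  1.4  1.6] Tq [0.46 0.32 0.35] q6 -50.2 gap 0.0149
```

Call:
send_rows(
  series=[
    {"x": -0.08,"y": 0.04,"z": -0.1,"turn": -6,"fingers": 0},
    {"x": -0.05,"y": 0.02,"z": -0.1,"turn": -6,"fingers": 0},
    {"x": -0.05,"y": 0.02,"z": -0.1,"turn": -6,"fingers": 0},
    {"x": -0.05,"y": 0.02,"z": -0.1,"turn": -6,"fingers": 0},
    {"x": -0.05,"y": 0.02,"z": -0.1,"turn": -6,"fingers": 0},
    {"x": -0.05,"y": 0.02,"z": -0.1,"turn": -6,"fingers": 0},
  ],
)

```text
time: 18.57
position: [0.4809, -0.162, 0.1989]
orientation: [179.4, 0.4, -18.7]
ft_force: [-1.9, 1.0, 1.3]
finger_gap: 0.0149
```

```bash
python3 - <<'E'
from h import *
foot()
E
```

```text
t 18.57 tcp [ 0.4809 -0.162   0.1989] ori [179.39   0.35 -18.7 ] axis [ 0.0153 -0.002  -0.9999] tilt 0.88 foot [ 0.4822 -0.1623  0.0585] F [-1.9  1.   1.3] Tq [0.36 0.35 0.37] q6 -12.7 gap 0.0149
```

Call:
send_rows(
  series=[
    {"x": -0.08,"y": 0.04,"z": -0.1,"turn": -5,"fingers": 0},
    {"x": -0.05,"y": 0.02,"z": -0.1,"turn": -5,"fingers": 0},
    {"x": -0.05,"y": 0.02,"z": -0.1,"turn": -5,"fingers": 0},
    {"x": -0.05,"y": 0.02,"z": -0.1,"turn": -5,"fingers": 0},
  ],
)

```text
time: 18.9
position: [0.4805, -0.1616, 0.1989]
orientation: [179.4, 0.0, -39.6]
ft_force: [-1.7, 1.3, 1.0]
finger_gap: 0.0146
```

Call:
send_rows(
  series=[
    {"x": -0.08,"y": 0.04,"z": -0.1,"turn": -5,"fingers": 0},
    {"x": -0.05,"y": 0.02,"z": -0.1,"turn": -5,"fingers": 0},
    {"x": -0.05,"y": 0.02,"z": -0.1,"turn": -5,"fingers": 0},
    {"x": -0.05,"y": 0.02,"z": -0.1,"turn": -5,"fingers": 0},
  ],
)

```text
time: 19.23
position: [0.4802, -0.1611, 0.1989]
orientation: [179.5, -0.3, -60.5]
ft_force: [-0.1, 0.4, 1.0]
finger_gap: 0.015
```

```bash
python3 - <<'E'
from h import *
foot()
E
```

```text
t 19.23 tcp [ 0.4802 -0.1611  0.1989] ori [179.55  -0.27 -60.5 ] axis [ 0.0178 -0.0198 -0.9996] tilt 1.53 foot [ 0.4821 -0.1635  0.0585] F [-0.1  0.4  1. ] Tq [0.42 0.18 0.32] q6 29.0 gap 0.015
```

Turned 175° with a steady 0.3 N m; continuing.

Call:
send_rows(
  series=[
    {"x": -0.06,"y": 0.03,"z": -0.1,"turn": -5,"fingers": 0},
    {"x": -0.05,"y": 0.02,"z": -0.1,"turn": -5,"fingers": 0},
    {"x": -0.05,"y": 0.02,"z": -0.1,"turn": -5,"fingers": 0},
    {"x": -0.05,"y": 0.02,"z": -0.1,"turn": -5,"fingers": 0},
  ],
)

```text
time: 19.57
position: [0.4802, -0.1607, 0.1989]
orientation: [179.8, -0.5, -81.4]
ft_force: [-1.4, 1.3, 0.7]
finger_gap: 0.015
```

Call:
send_rows(
  series=[
    {"x": -0.06,"y": 0.03,"z": -0.1,"turn": -5,"fingers": 0},
    {"x": -0.05,"y": 0.02,"z": -0.1,"turn": -5,"fingers": 0},
    {"x": -0.05,"y": 0.02,"z": -0.1,"turn": -5,"fingers": 0},
    {"x": -0.05,"y": 0.02,"z": -0.1,"turn": -5,"fingers": 0},
  ],
)

```text
time: 19.9
position: [0.4803, -0.1604, 0.1989]
orientation: [-179.9, -0.6, -102.3]
ft_force: [-0.3, 1.6, 1.5]
finger_gap: 0.0146
```

```bash
python3 - <<'E'
from h import *
foot()
E
```

```text
t 19.9 tcp [ 0.4803 -0.1604  0.1989] ori [-179.86   -0.63 -102.25] axis [ 0.009  -0.0349 -0.9993] tilt 2.07 foot [ 0.4814 -0.1645  0.0585] F [-0.3  1.6  1.5] Tq [0.48 0.18 0.29] q6 70.9 gap 0.0146
```

Call:
send_rows(
  series=[
    {"x": -0.06,"y": 0.02,"z": -0.1,"turn": -5,"fingers": 0},
    {"x": -0.05,"y": 0,"z": -0.1,"turn": -5,"fingers": 0},
    {"x": -0.05,"y": 0,"z": -0.1,"turn": -5,"fingers": 0},
    {"x": -0.05,"y": 0,"z": -0.1,"turn": -5,"fingers": 0},
  ],
)

```text
time: 20.23
position: [0.4809, -0.1609, 0.1989]
orientation: [-179.4, -0.7, -122.8]
ft_force: [2.1, -0.4, -1.2]
finger_gap: 0.0147
```

Call:
send_rows(
  series=[
    {"x": -0.06,"y": 0.02,"z": -0.1,"turn": -5,"fingers": 0},
    {"x": -0.05,"y": 0,"z": -0.1,"turn": -5,"fingers": 0},
    {"x": -0.05,"y": 0,"z": -0.1,"turn": -5,"fingers": 0},
    {"x": -0.05,"y": 0,"z": -0.1,"turn": -5,"fingers": 0},
  ],
)

```text
time: 20.57
position: [0.4817, -0.1623, 0.1991]
orientation: [-178.7, -0.9, -142.1]
ft_force: [2.9, -2.4, 9.4]
finger_gap: 0.0145
```

```bash
python3 - <<'E'
from h import *
foot()
E
```

```text
t 20.57 tcp [ 0.4817 -0.1623  0.1991] ori [-178.74   -0.94 -142.12] axis [-0.0078 -0.0513 -0.9987] tilt 2.97 foot [ 0.481  -0.1688  0.0588] F [ 2.9 -2.4  9.4] Tq [-0.07 -0.41 -0.08] q6 111.4 gap 0.0145
```

```bash
python3 - <<'E'
from h import *
d=save('wrist','w16.png'); save('scene','s16.png')
crop('s16',180,60,300,220,5,'c16'); foot()
E
```

```text
t 20.67 tcp [ 0.4826 -0.1631  0.2002] ori [-178.61   -0.85 -142.33] axis [-0.0053 -0.0521 -0.9986] tilt 3.0 foot [ 0.4822 -0.1697  0.06  ] F [-0.8 -2.4  5.9] Tq [-0.51  0.25 -0.32] q6 111.5 gap 0.0143
```

View pics/c16.png

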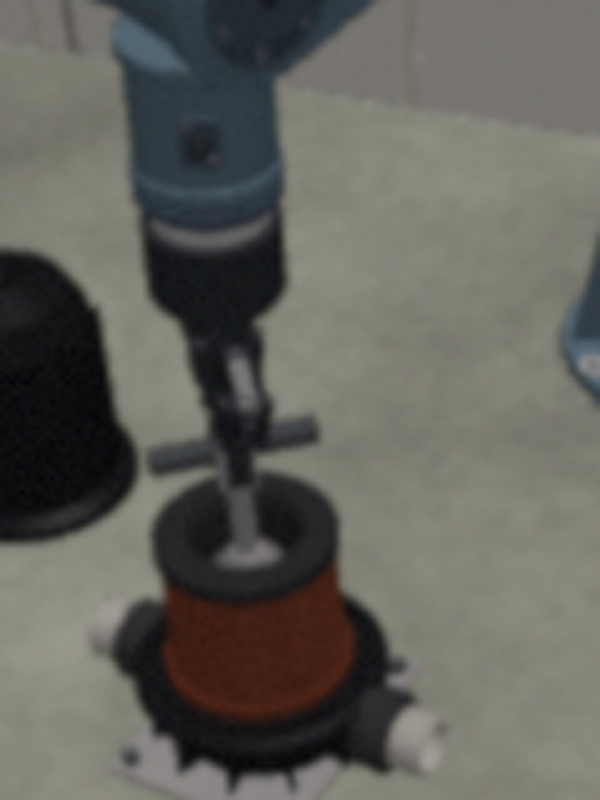

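View pics/w16.png

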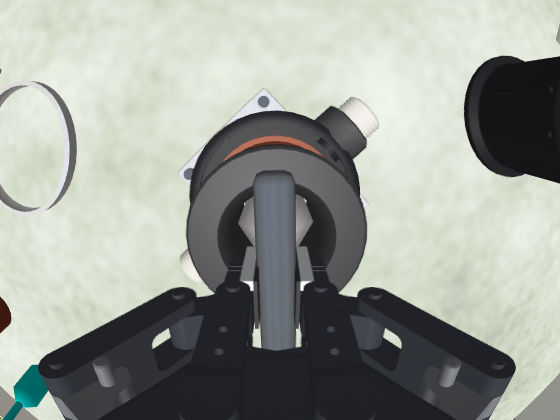

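Call:
send_rows(
  series=[
    {"x": -0.15,"y": 0.05,"z": -0.1,"turn": -3,"fingers": 0},
    {"x": -0.05,"y": 0.05,"z": -0.1,"turn": -3,"fingers": 0},
  ],
)

```text
time: 20.83
position: [0.4817, -0.1634, 0.2002]
orientation: [-178.4, -0.8, -148.4]
ft_force: [-0.4, -0.7, -4.6]
finger_gap: 0.0145
```

```bash
python3 - <<'E'
from h import *
foot()
E
```

```text
t 20.83 tcp [ 0.4817 -0.1634  0.2002] ori [-178.37   -0.81 -148.35] axis [-0.008  -0.0545 -0.9985] tilt 3.16 foot [ 0.481  -0.1704  0.0599] F [-0.4 -0.7 -4.6] Tq [-0.01  0.21  0.04] q6 117.6 gap 0.0145
```

```bash
python3 - <<'E'
from h import *
d=save('wrist','w17.png')
crop('w17',170,100,370,250,4,'c17')
E
```

```text
(no output)
```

View pics/c17.png

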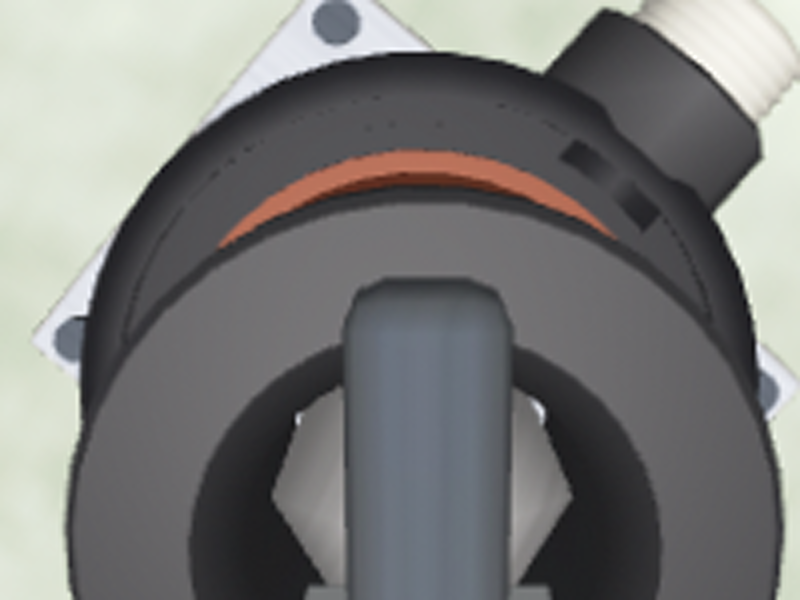

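```bash
python3 - <<'E'
from h import *
crop('w17',220,220,340,360,5,'c17b'); crop('w15',220,220,340,360,5,'c15b')
a=cv2.imread('pics/c17b.png');b=cv2.imread('pics/c15b.png');cv2.imwrite('pics/c17c.png',np.hstack([cv2.resize(b,(400,467)),cv2.resize(a,(400,467))]))
E
```

```text
(no output)
```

View pics/c17c.png

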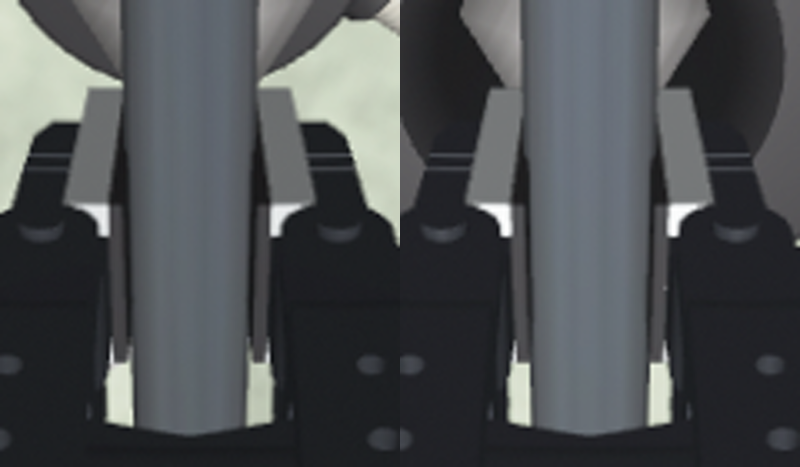

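Call:
send_rows(
  series=[
    {"x": -0.05,"y": 0.05,"z": -0.25,"turn": -3,"fingers": 0},
  ],
)

```text
time: 20.97
position: [0.4812, -0.1629, 0.1977]
orientation: [-178.4, -0.8, -151.4]
ft_force: [0.1, -0.2, -4.6]
finger_gap: 0.0145
```

```bash
python3 - <<'E'
from h import *
foot()
E
```

```text
t 20.97 tcp [ 0.4812 -0.1629  0.1977] ori [-178.36   -0.8  -151.45] axis [-0.0107 -0.054  -0.9985] tilt 3.16 foot [ 0.4801 -0.1699  0.0574] F [ 0.1 -0.2 -4.6] Tq [-0.07 -0.08 -0.08] q6 120.8 gap 0.0145
```

Call:
send_rows(
  series=[
    {"x": -0.05,"y": 0.05,"z": -0.2,"turn": -3,"fingers": 0},
  ],
)

```text
time: 21.05
position: [0.4809, -0.1626, 0.196]
orientation: [-178.3, -0.8, -154.5]
ft_force: [-1.4, 1.1, 9.6]
finger_gap: 0.0146
```

```bash
python3 - <<'E'
from h import *
foot()
E
```

```text
t 21.05 tcp [ 0.4809 -0.1626  0.196 ] ori [-178.33   -0.77 -154.47] axis [-0.0128 -0.0537 -0.9985] tilt 3.16 foot [ 0.4796 -0.1695  0.0558] F [-1.4  1.1  9.6] Tq [0.07 0.2  0.16] q6 123.9 gap 0.0146
```

Call:
send_rows(
  series=[
    {"x": 0,"y": 0,"z": -0.1,"turn": -3,"fingers": 0},
    {"x": 0,"y": 0,"z": -0.1,"turn": -3,"fingers": 0},
  ],
)

```text
time: 21.22
position: [0.4816, -0.1635, 0.1961]
orientation: [-178.2, -0.7, -160.5]
ft_force: [-3.4, 1.5, 3.3]
finger_gap: 0.0146
```

```bash
python3 - <<'E'
from h import *
foot(); d=save('wrist','w18.png')
crop('w18',220,170,340,360,4,'c18')
E
```

```text
t 21.22 tcp [ 0.4816 -0.1635  0.1961] ori [-178.16   -0.73 -160.46] axis [-0.0167 -0.0546 -0.9984] tilt 3.27 foot [ 0.4798 -0.1706  0.0559] F [-3.4  1.5  3.3] Tq [0.14 0.8  0.35] q6 130.0 gap 0.0146
```

View pics/c18.png

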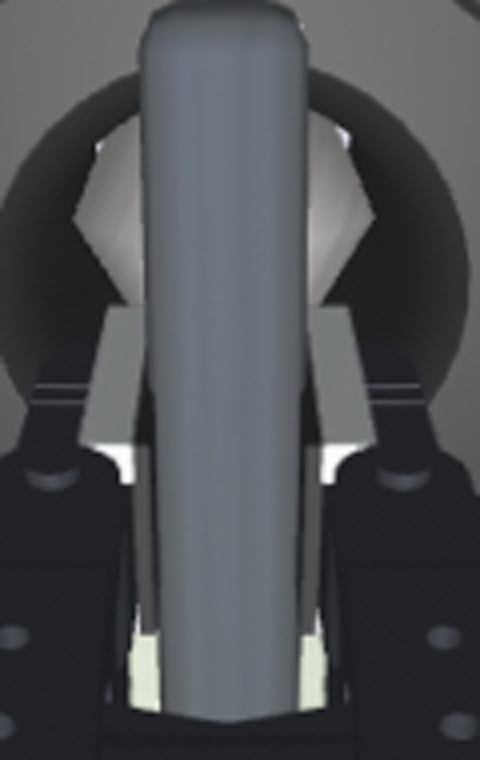

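Call:
send_rows(
  series=[
    {"x": -0.05,"y": 0.05,"z": -0.1,"turn": -3,"fingers": 0},
    {"x": -0.05,"y": 0.05,"z": -0.1,"turn": -3,"fingers": 0},
  ],
)

```text
time: 21.43
position: [0.4811, -0.1632, 0.1961]
orientation: [-178.0, -0.7, -166.4]
ft_force: [-2.5, 0.5, 3.6]
finger_gap: 0.0144
```

```bash
python3 - <<'E'
from h import *
foot()
E
```

```text
t 21.43 tcp [ 0.4811 -0.1632  0.1961] ori [-178.04   -0.7  -166.39] axis [-0.0213 -0.0544 -0.9983] tilt 3.35 foot [ 0.4787 -0.1704  0.0559] F [-2.5  0.5  3.6] Tq [0.06 0.52 0.33] q6 136.1 gap 0.0144
```

Call:
send_rows(
  series=[
    {"x": -0.05,"y": 0.05,"z": -0.1,"turn": -3,"fingers": 0},
    {"x": -0.05,"y": 0.05,"z": -0.1,"turn": -3,"fingers": 0},
  ],
)

```text
time: 21.6
position: [0.4807, -0.163, 0.1961]
orientation: [-177.9, -0.6, -172.2]
ft_force: [-1.9, -0.0, 2.8]
finger_gap: 0.0148
```

```bash
python3 - <<'E'
from h import *
foot(); d=save('wrist','w19.png')
crop('w19',220,170,340,360,4,'c19')
E
```

```text
t 21.6 tcp [ 0.4807 -0.163   0.1961] ori [-177.9    -0.64 -172.24] axis [-0.0252 -0.0542 -0.9982] tilt 3.43 foot [ 0.4778 -0.1702  0.0559] F [-1.9 -0.   2.8] Tq [0.11 0.52 0.96] q6 142.0 gap 0.0148
```

View pics/c19.png

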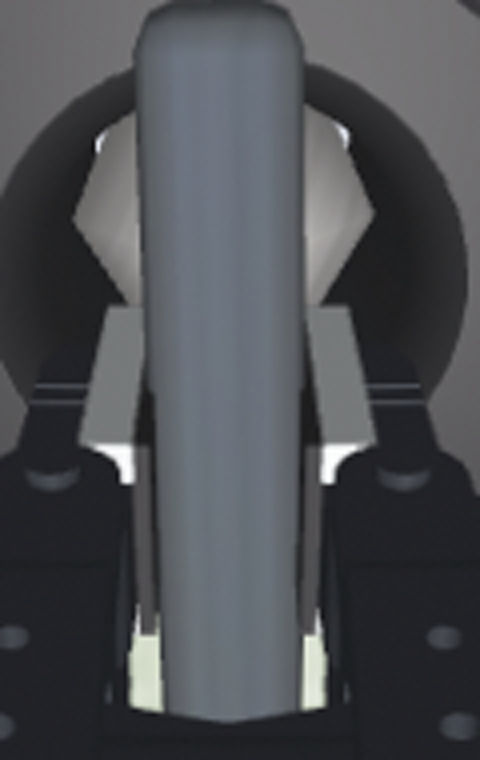

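Call:
send_rows(
  series=[
    {"x": 0,"y": 0,"z": -0.1,"turn": -2,"fingers": 0},
  ],
)

```text
time: 21.73
position: [0.4809, -0.1632, 0.1961]
orientation: [-177.8, -0.6, -174.1]
ft_force: [-3.6, 1.2, 6.3]
finger_gap: 0.0146
```

```bash
python3 - <<'E'
from h import *
foot()
E
```

```text
t 21.73 tcp [ 0.4809 -0.1632  0.1961] ori [-177.84   -0.62 -174.1 ] axis [-0.0266 -0.0544 -0.9982] tilt 3.48 foot [ 0.4778 -0.1704  0.0559] F [-3.6  1.2  6.3] Tq [0.28 0.72 1.43] q6 144.0 gap 0.0146
```

Call:
send_rows(
  series=[
    {"x": 0,"y": 0,"z": -0.1,"turn": -2,"fingers": 0},
  ],
)

```text
time: 21.82
position: [0.481, -0.1633, 0.1961]
orientation: [-177.8, -0.6, -175.8]
ft_force: [-4.2, 1.3, 6.7]
finger_gap: 0.0143
```

```bash
python3 - <<'E'
from h import *
foot(); d=save('wrist','w20.png')
im=cv2.imread('pics/w20.png')
crop('w20',220,170,340,360,4,'c20')
E
```

```text
t 21.82 tcp [ 0.481  -0.1633  0.1961] ori [-177.79   -0.63 -175.81] axis [-0.0284 -0.0545 -0.9981] tilt 3.52 foot [ 0.4777 -0.1706  0.0559] F [-4.2  1.3  6.7] Tq [0.38 0.85 1.9 ] q6 145.7 gap 0.0143
```

View pics/c20.png

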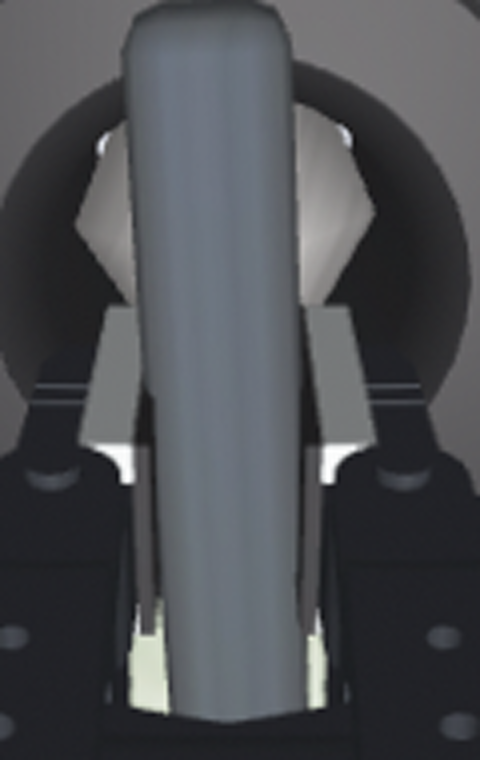

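Call:
send_rows(
  series=[
    {"x": 0,"y": 0,"z": 0,"turn": 2.5,"fingers": 0},
    {"x": 0,"y": 0,"z": 0,"turn": 2.5,"fingers": 0},
  ],
)

```text
time: 22.03
position: [0.4805, -0.1628, 0.1961]
orientation: [-177.8, -0.7, -170.3]
ft_force: [-1.1, -0.1, 0.2]
finger_gap: 0.0145
```

```bash
python3 - <<'E'
from h import *
foot()
E
```

```text
t 22.03 tcp [ 0.4805 -0.1628  0.1961] ori [-177.83   -0.73 -170.26] axis [-0.0247 -0.0565 -0.9981] tilt 3.54 foot [ 0.4777 -0.1703  0.0559] F [-1.1 -0.1  0.2] Tq [0.07 0.26 0.05] q6 140.2 gap 0.0145
```

Call:
send_rows(
  series=[
    {"x": 0,"y": 0,"z": 0.3,"turn": 2,"fingers": 0},
    {"x": 0,"y": 0,"z": 0.8,"turn": 0,"fingers": 0},
    {"x": 0,"y": 0,"z": 1,"turn": 0,"fingers": 0},
    {"x": 0,"y": 0,"z": 1,"turn": 0,"fingers": 0},
  ],
)

```text
time: 22.37
position: [0.4787, -0.1614, 0.2249]
orientation: [-178.2, -1.0, -167.6]
ft_force: [0.1, -0.7, -3.6]
finger_gap: 0.0144
```

```bash
python3 - <<'E'
from h import *
foot()
E
```

```text
t 22.37 tcp [ 0.4787 -0.1614  0.2249] ori [-178.15   -0.96 -167.59] axis [-0.0272 -0.053  -0.9982] tilt 3.41 foot [ 0.4755 -0.1683  0.0847] F [ 0.1 -0.7 -3.6] Tq [-0.03 -0.01  0.  ] q6 137.3 gap 0.0144
```

Call:
send_rows(
  series=[
    {"x": 0.1,"y": 0,"z": 1.5,"turn": 0,"fingers": 0},
    {"x": 0.1,"y": 0,"z": 2,"turn": 0,"fingers": 0},
    {"x": 0.1,"y": 0,"z": 2,"turn": 0,"fingers": 0},
  ],
)

```text
time: 22.62
position: [0.4804, -0.1606, 0.2815]
orientation: [-178.3, -1.1, -167.6]
ft_force: [-0.1, -0.6, -4.7]
finger_gap: 0.0144
```

```bash
cat >> h.py <<'E'
def foot2(): return foot((-177.83,-.73,-170.26),.1381,(-.0015,.0015))
E
python3 - <<'E'
from h import *
foot2()
E
```

```text
t 22.62 tcp [ 0.4804 -0.1606  0.2815] ori [-178.34   -1.12 -167.59] axis [-0.0086  0.0072 -0.9999] tilt 0.64 foot [ 0.4776 -0.1582  0.1434] F [-0.1 -0.6 -4.7] Tq [-0.07  0.    0.  ] q6 137.2 gap 0.0144
```

Call:
send_rows(
  series=[
    {"x": 0,"y": 0,"z": 3,"turn": 0,"fingers": 0},
    {"x": 0,"y": 0,"z": 2.5,"turn": 2,"fingers": 0},
    {"x": 0,"y": 2,"z": 0.8,"turn": 5,"fingers": 0},
    {"x": 0,"y": 3.5,"z": 0.2,"turn": 5,"fingers": 0},
    {"x": 0,"y": 3.5,"z": 0.1,"turn": 5,"fingers": 0},
    {"x": 0,"y": 3.5,"z": 0.1,"turn": 5,"fingers": 0},
  ],
)

```text
time: 23.12
position: [0.4816, -0.0388, 0.3636]
orientation: [-177.6, -0.7, -145.4]
ft_force: [0.2, 0.5, -3.8]
finger_gap: 0.0143
```

```bash
python3 - <<'E'
from h import *
foot2()
d=save('wrist','w21.png')
E
```

```text
t 23.12 tcp [ 0.4816 -0.0388  0.3636] ori [-177.62   -0.67 -145.41] axis [ 0.0029 -0.0024 -1.    ] tilt 0.22 foot [ 0.48   -0.0384  0.2255] F [ 0.2  0.5 -3.8] Tq [ 0.08 -0.04 -0.01] q6 128.0 gap 0.0143
```

View pics/w21.png

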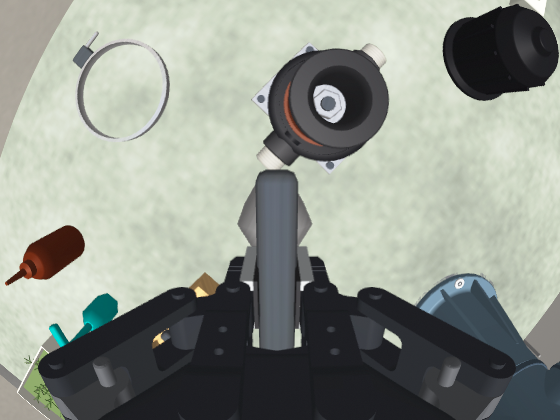

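```bash
python3 - <<'E'
from h import *
crop('w21',300,75,360,130,12,'c21')
E
```

```text
(no output)
```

View pics/c21.png

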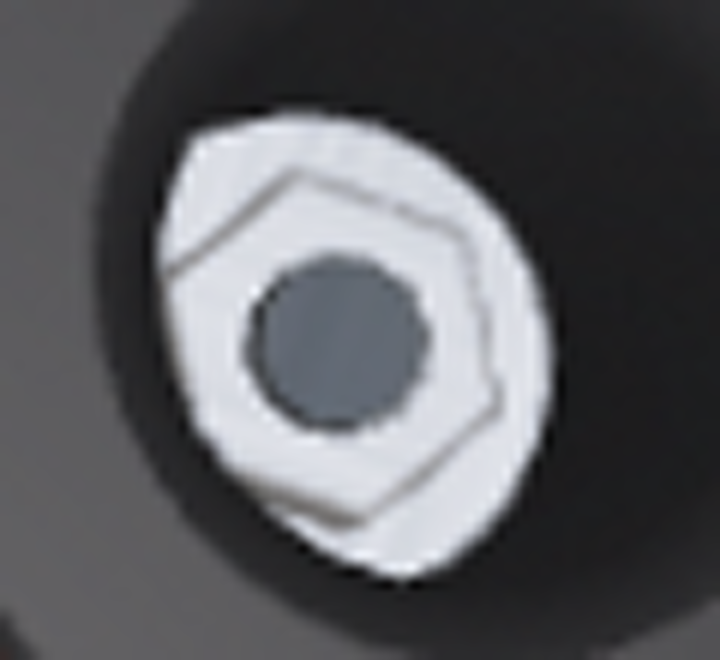

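```bash
python3 - <<'E'
from h import *
d=ld('w21'); T=lambda x,y:(300+(x+.5)/12-.5,75+(y+.5)/12-.5)
P=[onz(d,*T(*p),.0745,True) for p in [(295,170),(462,235),(500,405),(360,525)]]
for a,b in zip(P,P[1:]):
    v=b-a; print(np.linalg.norm(v),(np.degrees(np.arctan2(v[1],v[0]))+90)%60)
E
```

```text
0.0200360160978481 45.18176889293207
0.01966189621313318 47.52774709235214
0.02121567718606218 46.263730614957296
```

Call:
send_rows(
  series=[
    {"x": -0.1,"y": 3.7,"z": 0,"turn": 4.5,"fingers": 0},
    {"x": -0.2,"y": 3.8,"z": 0,"turn": 4.5,"fingers": 0},
    {"x": -0.2,"y": 3.8,"z": 0,"turn": 4.5,"fingers": 0},
    {"x": -0.2,"y": 3.8,"z": 0,"turn": 4.5,"fingers": 0},
    {"x": -0.2,"y": 3.8,"z": 0,"turn": 4.5,"fingers": 0},
    {"x": -0.2,"y": 3.8,"z": 0,"turn": 4.5,"fingers": 0},
    {"x": -0.2,"y": 3.8,"z": 0,"turn": 4.5,"fingers": 0},
    {"x": -0.2,"y": 3.8,"z": 0,"turn": 4.5,"fingers": 0},
  ],
)

```text
time: 23.83
position: [0.4633, 0.2765, 0.3729]
orientation: [-177.4, -0.2, -107.7]
ft_force: [1.5, 0.4, -4.6]
finger_gap: 0.0146
```

```bash
python3 - <<'E'
from h import *
foot2()
E
```

```text
t 23.83 tcp [0.4633 0.2765 0.3729] ori [-1.7735e+02 -1.7000e-01 -1.0768e+02] axis [ 0.0109  0.0068 -0.9999] tilt 0.73 foot [0.4628 0.2768 0.2348] F [ 1.5  0.4 -4.6] Tq [-0.01 -0.11 -0.01] q6 126.9 gap 0.0146
```

Call:
send_rows(
  series=[
    {"x": 0,"y": 3.2,"z": -1,"turn": 4,"fingers": 0},
    {"x": 0,"y": 2.2,"z": -2,"turn": 4,"fingers": 0},
    {"x": 0,"y": 0,"z": -2,"turn": 0,"fingers": 0},
    {"x": 0,"y": 0,"z": -1.5,"turn": 0,"fingers": 0},
    {"x": 0,"y": 0,"z": 0,"turn": 0,"fingers": 0},
  ],
)

```text
time: 24.25
position: [0.4601, 0.343, 0.311]
orientation: [-177.2, 0.3, -98.4]
ft_force: [-0.9, 1.2, -5.3]
finger_gap: 0.0144
```

```bash
python3 - <<'E'
from h import *
foot2()
E
```

```text
t 24.25 tcp [0.4601 0.343  0.311 ] ori [-177.23    0.26  -98.39] axis [ 0.013   0.0156 -0.9998] tilt 1.16 foot [0.46   0.3442 0.1729] F [-0.9  1.2 -5.3] Tq [-0.04  0.1   0.01] q6 124.1 gap 0.0144
```

Call:
send_rows(
  series=[
    {"x": 0.1,"y": -0.4,"z": -1.5,"turn": 0,"fingers": 0},
    {"x": 0.1,"y": -0.4,"z": -2,"turn": 0,"fingers": 0},
    {"x": 0,"y": 0,"z": -2,"turn": 0,"fingers": 0},
    {"x": 0,"y": 0,"z": -2,"turn": 0,"fingers": 0},
    {"x": 0,"y": 0,"z": 0,"turn": 0,"fingers": 0},
  ],
)

```text
time: 24.67
position: [0.4639, 0.3344, 0.2408]
orientation: [-177.0, 0.4, -98.5]
ft_force: [-1.1, -0.3, -4.8]
finger_gap: 0.0145
```

```bash
python3 - <<'E'
from h import *
f=foot2(); s=save('scene','s22.png'); crop('s22',330,130,450,250,5,'c22'); w=save('wrist','w22.png')
E
```

```text
t 24.67 tcp [0.4639 0.3344 0.2408] ori [-176.97    0.45  -98.5 ] axis [ 0.0179  0.0181 -0.9997] tilt 1.46 foot [0.4645 0.3359 0.1027] F [-1.1 -0.3 -4.8] Tq [-0.05  0.21  0.01] q6 123.4 gap 0.0145
```

View pics/c22.png

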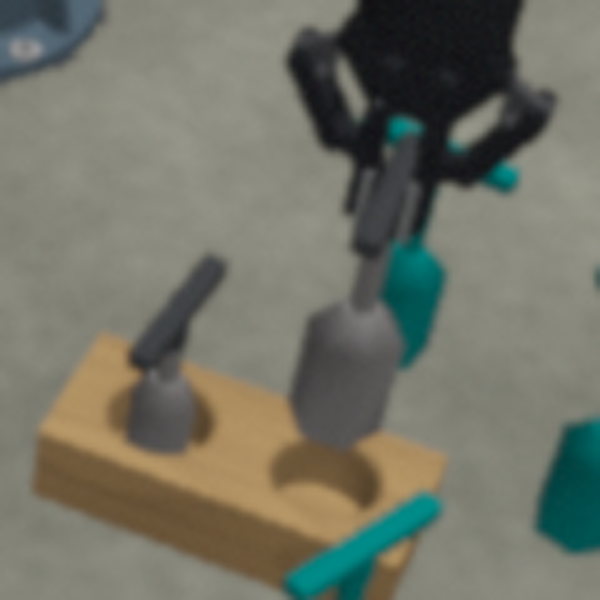

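View pics/w22.png

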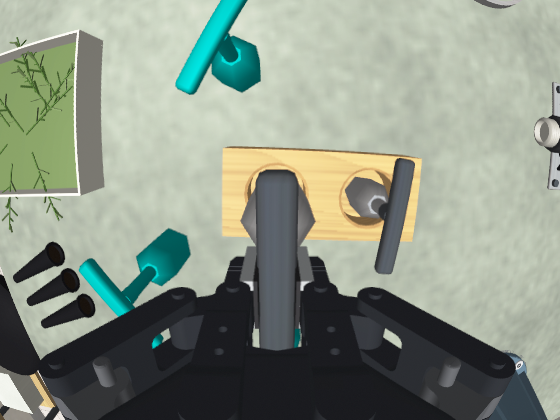

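```bash
python3 - <<'E'
from h import *
s=ld('s22'); u=lambda x,y:(330+(x+.5)/5-.5,130+(y+.5)/5-.5)
pm=onz(s,*u(326,488),.055); print('pocket mouth scene',pm, 'px',u(326,488),'pred',proj(s,(.4618,.3354,.055)))
# foot: bottom corners visible (295,405),(325,443),(375,435?) 
f=np.array([.4645,.3359,.1027])
for a in range(6):
    an=np.radians(-98.5-90+30+60*a); q=proj(s,f+.0265*np.array([np.cos(an),np.sin(an),0])); print(((np.array(q)-[330,130])*5).round())
w=ld('w22'); # pocket left edge ~ (244,195), top ~(277,164)
crop('w22',215,140,345,250,6,'c22w')
E
```

```text
pocket mouth scene [0.47505299 0.33956185 0.055     ] px (394.8, 227.2) pred (np.float64(393.9939591311553), np.float64(223.58518642844024))
[324. 380.]
[289. 399.]
[299. 433.]
[347. 449.]
[382. 429.]
[370. 395.]
```

View pics/c22w.png

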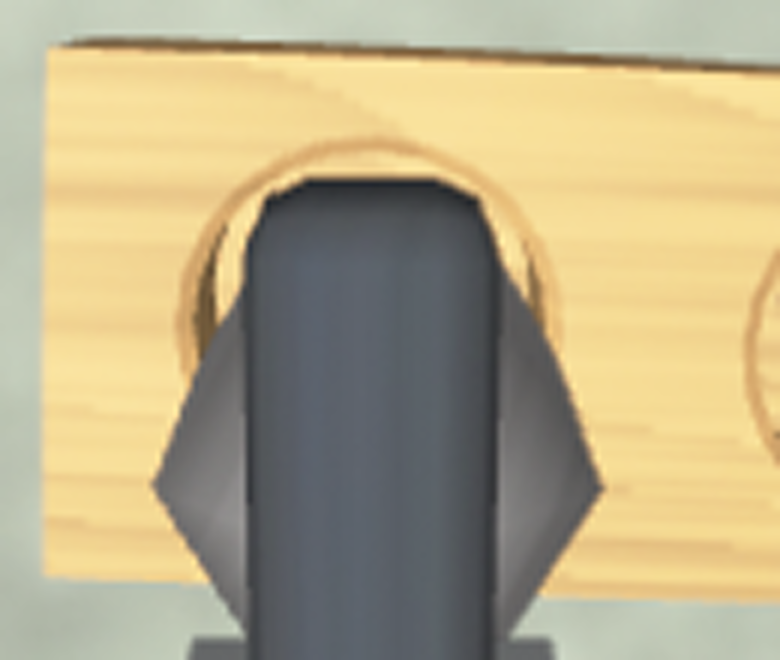

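```bash
python3 - <<'E'
from h import *
w=ld('w22'); u=lambda x,y:(215+(x+.5)/6-.5,140+(y+.5)/6-.5)
P=np.array([onz(w,*u(x,y),.055,True)[:2] for x,y in [(180,320),(198,245),(270,168),(375,138),(480,168),(545,250),(562,330)]])
A=np.c_[2*P,np.ones(len(P))]; s=np.linalg.lstsq(A,(P**2).sum(1),rcond=None)[0]; print(s[:2],np.sqrt(s[2]+s[0]**2+s[1]**2))
E
```

```text
[0.46422666 0.33750821] 0.03334315849398745
```

Call:
send_rows(
  series=[
    {"x": -0.1,"y": 0.05,"z": -1,"turn": 0,"fingers": 0},
    {"x": 0,"y": 0,"z": -1,"turn": 0,"fingers": 0},
    {"x": 0,"y": 0,"z": -1,"turn": 0,"fingers": 0},
    {"x": 0,"y": 0,"z": -0.7,"turn": 0,"fingers": 0},
  ],
)

```text
time: 25.1
position: [0.4693, 0.3376, 0.2141]
orientation: [-176.0, 1.1, -98.5]
ft_force: [-0.6, -0.6, -4.1]
finger_gap: 0.0144
```

```bash
python3 - <<'E'
from h import *
f=foot2()
E
```

```text
t 25.1 tcp [0.4693 0.3376 0.2141] ori [-175.99    1.09  -98.52] axis [ 0.0364  0.0266 -0.999 ] tilt 2.58 foot [0.4724 0.3403 0.0761] F [-0.6 -0.6 -4.1] Tq [-0.03  0.15  0.01] q6 123.7 gap 0.0144
```

```bash
python3 - <<'E'
from h import *
s=save('scene','s23.png'); crop('s23',330,130,450,250,5,'c23'); w=save('wrist','w23.png'); foot2()
E
```

```text
t 25.2 tcp [0.4684 0.3372 0.213 ] ori [-176.14    0.99  -98.53] axis [ 0.0336  0.0253 -0.9991] tilt 2.41 foot [0.4711 0.3397 0.075 ] F [-0.4  0.2 -4.1] Tq [-0.05  0.16 -0.04] q6 123.7 gap 0.0144
```

View pics/c23.png

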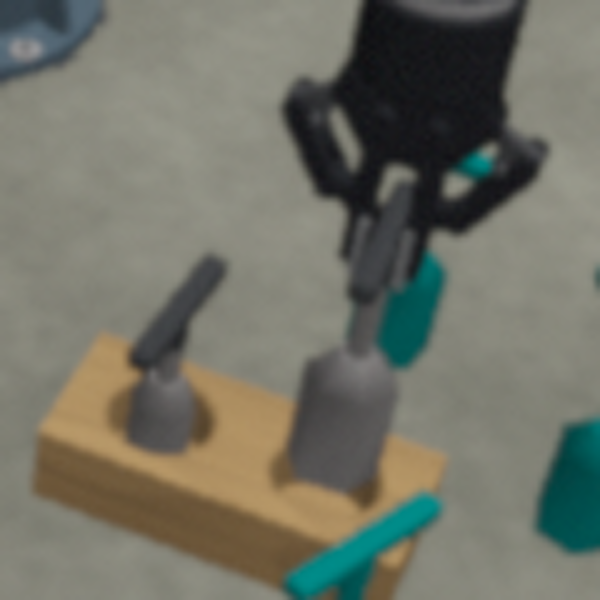

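View pics/w23.png

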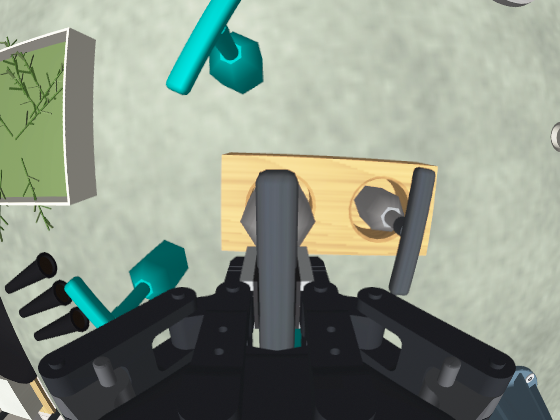

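Call:
send_rows(
  series=[
    {"x": -0.4,"y": -0.15,"z": -0.1,"turn": 0,"fingers": 0},
    {"x": -0.4,"y": -0.15,"z": 0,"turn": 0,"fingers": 0},
    {"x": 0,"y": 0,"z": 0,"turn": 0,"fingers": 0},
  ],
)

```text
time: 25.45
position: [0.4596, 0.334, 0.2118]
orientation: [-176.2, 1.0, -98.5]
ft_force: [-0.0, 0.6, -4.6]
finger_gap: 0.0145
```

```bash
python3 - <<'E'
from h import *
f=foot2()
E
```

```text
t 25.45 tcp [0.4596 0.334  0.2118] ori [-176.18    0.96  -98.52] axis [ 0.0328  0.0249 -0.9992] tilt 2.36 foot [0.4622 0.3365 0.0737] F [-0.   0.6 -4.6] Tq [ 0.02  0.07 -0.03] q6 123.7 gap 0.0145
```

Call:
send_rows(
  series=[
    {"x": 0,"y": 0,"z": -0.7,"turn": 0,"fingers": 0},
    {"x": 0,"y": 0,"z": -0.7,"turn": 0,"fingers": 0},
    {"x": 0,"y": 0,"z": -0.7,"turn": 0,"fingers": 0},
  ],
)

```text
time: 25.7
position: [0.4607, 0.3347, 0.1922]
orientation: [-175.9, 1.1, -98.5]
ft_force: [0.1, 0.9, -5.0]
finger_gap: 0.0144
```

```bash
python3 - <<'E'
from h import *
f=foot2()
E
```

```text
t 25.7 tcp [0.4607 0.3347 0.1922] ori [-175.91    1.14  -98.5 ] axis [ 0.0379  0.0272 -0.9989] tilt 2.68 foot [0.4641 0.3375 0.0542] F [ 0.1  0.9 -5. ] Tq [-0.02  0.14  0.04] q6 123.8 gap 0.0144
```

Call:
send_rows(
  series=[
    {"x": -0.1,"y": -0.05,"z": -0.7,"turn": 0,"fingers": 0},
    {"x": -0.05,"y": -0.03,"z": -0.7,"turn": 0,"fingers": 0},
    {"x": -0.05,"y": -0.03,"z": -0.7,"turn": 0,"fingers": 0},
  ],
)

```text
time: 25.95
position: [0.4584, 0.3335, 0.1684]
orientation: [-175.9, 1.1, -98.5]
ft_force: [0.4, 0.4, -4.8]
finger_gap: 0.0143
```

```bash
python3 - <<'E'
from h import *
f=foot2(); s=save('scene','s24.png'); crop('s24',330,130,450,250,5,'c24')
E
```

```text
t 25.95 tcp [0.4584 0.3335 0.1684] ori [-175.94    1.12  -98.5 ] axis [ 0.0373  0.027  -0.9989] tilt 2.64 foot [0.4617 0.3362 0.0304] F [ 0.4  0.4 -4.8] Tq [-0.07  0.07 -0.  ] q6 123.9 gap 0.0143
```

View pics/c24.png

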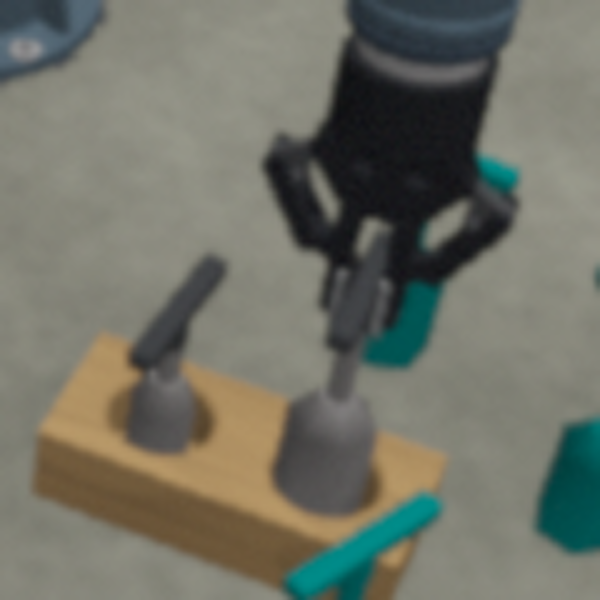

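The key is going into its pocket without contact. Lowering the last 18 mm.

Call:
send_rows(
  series=[
    {"x": 0,"y": 0,"z": -0.6,"turn": 0,"fingers": 0},
    {"x": -0.05,"y": 0,"z": -0.5,"turn": 0,"fingers": 0},
    {"x": 0,"y": 0,"z": -0.4,"turn": 0,"fingers": 0},
  ],
)

```text
time: 26.25
position: [0.4575, 0.3331, 0.1507]
orientation: [-176.0, 1.1, -98.5]
ft_force: [2.0, -0.3, 26.4]
finger_gap: 0.0144
```

```bash
python3 - <<'E'
from h import *
f=foot2()
E
```

```text
t 26.25 tcp [0.4575 0.3331 0.1507] ori [-176.01    1.06  -98.5 ] axis [ 0.0361  0.0262 -0.999 ] tilt 2.56 foot [0.4606 0.3358 0.0126] F [ 2.  -0.3 26.4] Tq [-0.16 -0.22 -0.02] q6 123.9 gap 0.0144
```

Call:
send_rows(
  series=[
    {"x": 0.1,"y": 0.1,"z": 0.1,"turn": 0,"fingers": 0.2},
    {"x": 0.1,"y": 0.1,"z": 0,"turn": 0,"fingers": 2.2},
    {"x": 0,"y": 0,"z": 0,"turn": 0,"fingers": 4},
    {"x": 0,"y": 0,"z": 0,"turn": 0,"fingers": 6},
    {"x": 0,"y": 0,"z": 0,"turn": 0,"fingers": 7},
    {"x": 0,"y": 0,"z": 0,"turn": 0,"fingers": 7},
  ],
)

```text
time: 26.75
position: [0.463, 0.3367, 0.1549]
orientation: [-175.6, 1.3, -98.5]
ft_force: [0.7, -0.5, -0.2]
finger_gap: 0.0688
```

```bash
python3 - <<'E'
from h import *
f=foot2(); s=save('scene','s25.png'); crop('s25',330,130,450,250,5,'c25'); save('wrist','w25.png')
E
```

```text
t 26.75 tcp [0.463  0.3367 0.1549] ori [-175.6     1.32  -98.49] axis [ 0.0438  0.0296 -0.9986] tilt 3.03 foot [0.4671 0.3399 0.0169] F [ 0.7 -0.5 -0.2] Tq [-0.03  0.07  0.02] q6 124.0 gap 0.0688
```

View pics/c25.png

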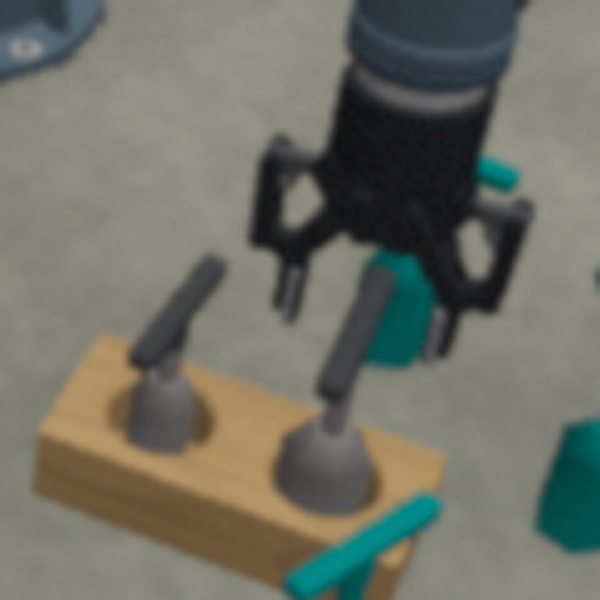

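View pics/w25.png

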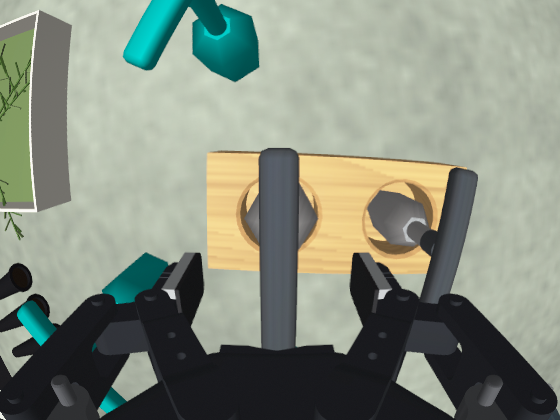

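Call:
send_rows(
  series=[
    {"x": 0,"y": 0,"z": 1,"turn": 0,"fingers": 7},
    {"x": 0,"y": 0,"z": 2,"turn": 0,"fingers": 7},
    {"x": 0,"y": 0,"z": 3,"turn": 0,"fingers": 7},
    {"x": 0,"y": 0,"z": 3,"turn": 0,"fingers": 7},
    {"x": 0,"y": 0,"z": 3,"turn": 0,"fingers": 7},
    {"x": -1,"y": 0,"z": 2,"turn": 0,"fingers": 7},
    {"x": 0,"y": 0,"z": 0,"turn": 0,"fingers": 7},
    {"x": 0,"y": 0,"z": 0,"turn": 0,"fingers": 7},
  ],
)

```text
time: 27.52
position: [0.4499, 0.3352, 0.3041]
orientation: [-175.7, 1.3, -98.5]
ft_force: [0.2, -0.6, -0.3]
finger_gap: 0.0702
```

```bash
python3 - <<'E'
from h import *
save('scene','s26.png'); crop('s26',330,130,450,250,5,'c26'); o=status.observe(); print(o['time'],o['position'],o['ft_force']); save('top','t26.png')
E
```

```text
27.5667 [0.45004954 0.33534238 0.30416566] [-0.5791551   0.27964084  0.72355503]
```

View pics/c26.png

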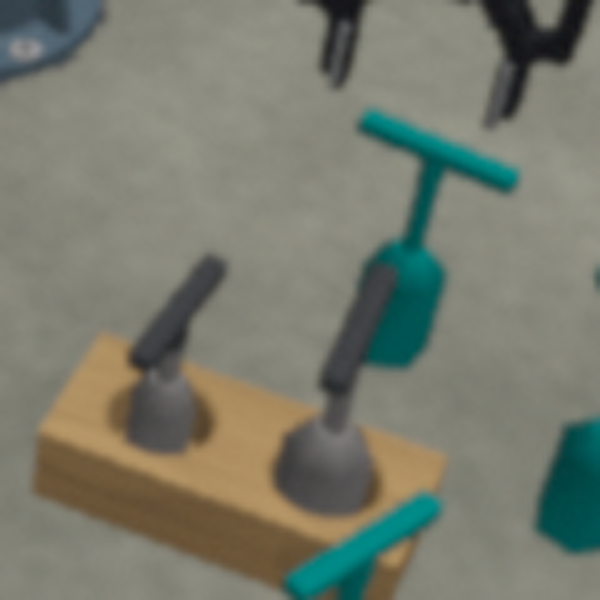

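View pics/s26.png

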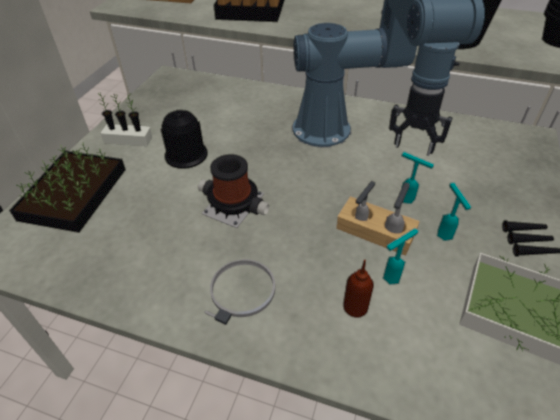

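```bash
python3 - <<'E'
from h import *
print(arm.close_job())
E
```

```text
the job is handed in; nothing more can be done
None
```

The nut is tightened to what I take to be its stop. The long spanner is back upright in its own pocket (the block's +y pocket), and I handed the job in at about 27.6 s.

**Seating:** The foot of the spanner reached about 58 mm above the bench on the first try, which is the fully seated height.

**Turning:** The nut turned clockwise at a steady 0.3 N m or so. At the end the torque climbed 0.96, 1.43, 1.9 N m while the bar stopped turning and only skewed in the jaws, so it was against a hard stop.

**Final checks:**
- The wrist camera showed the nut's flats at about 46°, against 45° predicted from the angle at the stop.
- In the last scene picture the small spanner, cover, band and bottle look to be where they started, and the gripper is touching nothing.

**What did not go smoothly:**
- **Tilt on the way over:** The loaded arm sagged and tilted the spanner by about 4°. Its foot briefly touched the filter's rim at about 10 N. I stood it upright on the bare bench and gripped it again before lowering it in.
- **Slip during tightening:** The torque vanished partway through, then went briefly negative, so the spanner probably slipped past a corner of the nut at the stop and loosened it slightly. I kept turning until it met a firm stop again.
- **How sure the stop is:** The total tool rotation only fits the stated 2.4–4.8 rad if that slip happened, which puts the nut's travel at about 3.8 rad. I could not read the nut's joint value directly.

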